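# Free the seized clamp of the drying chamber and put the nested beakers away

## Robot

A 7-joint arm with a two-finger parallel gripper is mounted at the origin on the work surface. World frame = base frame: x ahead of the robot, y to its left, z up, the work surface at z = 0. Lengths are in m, angles in rad, forces in N, time in s.
With the tool pointing down it reaches from about 0.4 to 0.875 m from the base axis. Payload 19.3 kg.
Tool frame: the origin (TCP) lies on the centre line of the jaws, within the pads' length; the fingertips stand 8 mm ahead of it and the grasp point (between the pads) lies 11 mm behind it; z points along the fingers, y is the line along which they close (so a half turn about z gives the same grasp; the last joint's range is limited). The gripper opens to 85 mm and grips with 20 to 120 N. Pads are 22 mm wide; open, the fingers measure 114 mm over their backs; the gripper's body (76 mm by 85 mm) begins 54 mm behind the grasp point. The pads swing forward as they close: fully open they stand 13 mm farther back than shut.
Start: joints at [-1.253, 0.521, -0.036, 1.599, 0.021, 1.021, -0.113], TCP at [0.236, 0.579, 0.239] pointing down, gripper open.
Joint ranges: [-2.91, 2.91], [-0.3, 2.13], [-1.5, 1.42], [0.17, 2.43], [-1.26, 4.41], [0.16, 1.93], [-2.52, 2.52]. Speed limits (rad/s): [1.89, 1.89, 2.39, 2.39, 3.01, 3.01, 3.01].

## Interface

Orientations are given as [roll, pitch, yaw] about the fixed x, y, z axes, in that order (R = Rz(yaw) Ry(pitch) Rx(roll)).
In Python, from workcell import status, grab_frame, camera_params, bot, search_frame, silhouettes gives the robot as it stands.
- The arm moves only by the shell command python3 -m creep 'ROWS' [FORCE]. ROWS is JSON, a list of rows, each a list of 5 numbers: the shift along the tool's x, y, z in units of 60 mm (1.0 is 60 mm), then the turn about the tool's z in units of 8 degrees (1.0 is 8 degrees), then the opening, from 0 (shut) to 1 (fully open). In form: [[x, y, z, twist, hand], ...]. A call has 1 to 5 rows; each row is the pose to reach, as a shift and turn from the pose commanded when the call began, along the tool's axes at that moment; what a row does not reach only later rows make up. A row lasts 1/8 s, in which the tool goes at most 62.5 mm and 10.7 degrees, less where a joint would pass 70% of its speed; a pose out of reach is approached as far as the arm can. A call with a gripper value outside its range is refused whole. The fingers move at their own pace and stop on an object; FORCE is the grip in N (left out, the last holds). Time passes only in rows, so rows that repeat a pose let the fingers close. It gives the time, the measured TCP pose, the force, the opening and the grip force at its end, in the units of the state.
- status.observe(): the state, without advancing time (a new reading comes with each control period).
- grab_frame(name): name is "side" or "top"; returns the picture (400x640x3 uint8, blue, green, red); there is no depth.
- camera_params(name): a dict with "K" (3x3 intrinsics, pixels), "k1" (the pictures are not rectified: a ray, as slopes to the right and down, at radius r is drawn at 1 + k1 r^2 times it, then the intrinsics apply), "rvec" (rotation vector, rad) and "tvec" (3), from world to camera coordinates, as OpenCV has them. Camera axes: x right, y down, z forward; pixel columns grow to the right and rows downward; lengths in m; the calibration is good to about 2 mm. A picture is of the moment at which its call begins. camera_params takes no time and is no camera call.
- bot.job_done(): hands the job in; it is judged then, once.
Trained networks look in the newest picture that a camera, given by its name, has taken for a name from the list of things; names that differ only in an ending like _2 or _b are one class to them, and where a whole thing is asked for, a point or a joint stands for the part that bears it (a point fixed in the world has none). Each returns a list of dicts, best first, with "p" (0 to 1); they miss things now and then, are a little off and sometimes report something else, mostly with a low value. They report only what shows in the picture. A call takes as long as a camera call.
- search_frame(camera, name): "extent" ([left, top, right, bottom] as shares, 0 to 1, of the picture: columns of its width, rows of its height, round what is visible of it).
- silhouettes(camera, name): "mask" (400x640 bool, what is visible of it) and "extent" ([left, top, right, bottom] as shares, 0 to 1, of the picture: columns of its width, rows of its height, round what is visible of it).
The state is a dict: "clock": time; "qpos": joint angles; "qd": joint speeds; "joint_efforts": joint torques, N m; "position": TCP position; "tool_rot": TCP orientation; "force": force on the tool from outside, world axes, zero at the start; "moment": the same for the moment, N m; "grip_width": finger opening in m; "finger_force": force on a finger pad.
Only numpy, scipy, OpenCV 4.12 (cv2) and the standard library are available. Lean on these libraries where they do the work, as an engineer would, in place of code of your own. Each camera call takes 0.05 s, during which the arm holds its last target. There are 200 camera calls.

## Task

The clamp knob of the drying chamber has seized: rock it back and forth in small arcs until it breaks free, swing the clamp clear of the lid, lift the lid off and lay it flat, dome up, on the rubber mat. Put every empty beaker that is on the bench into the chamber, upright on the perforated plate and nested one inside the other in order of size, each fully down in the next larger one. Then put the lid back flat and centred on the chamber's rim, swing the clamp back over the lid's edge so that it points at the chamber's centre as before, and leave the other things on the bench where they are.

Things in the scene. Friction and masses are not known exactly. Their poses are not given: they have to be found in the camera images.
- chamber: fixed drying chamber: open white drum 150 mm across inside, its flat flange 186 mm across with its top 115 mm above the bench. Origin under its centre at bench height, z up. Inside, 50 mm above the origin, is the top of a perforated plate for things to stand on. The clamp's post stands 120 mm from the centre along the chamber's -x. The lid covers it at the start
- clamp (a joint): angle of the hold-down clamp about its upright post, + anticlockwise from above; 0: its dog points at the chamber's centre, 2 mm over the lid's flange; above 0.95 clear of the lid; ends -0.3, 1.6. Seized: stands solid at about +-0.18. Each firm swing to one stop and then the other (0.6 N m) loosens it; after 2 to 5 of these a + swing goes through and it turns easily and stays put
- clamp_grip (a point): middle of the clamp's knob, on the post's axis, 158 mm above the bench. The knob is an upright black bar 44 mm long, 12 mm thick, 138 to 166 mm above the bench, gripped across its thickness; under it a hub 20 mm across and the dog. The point turns with the clamp: x along the bar and the dog (at joint 0 towards the chamber's centre), y across the bar, z up
- lid: loose lid, about 0.4 kg: white flange ring 186 mm across and 7 mm thick, clear dome 165 mm across with 38 mm of room inside above the underside, round black knob on top. Origin at the centre of its underside, z up. It starts on the chamber, held down by the clamp's dog 2 mm above its flange
- lid_knob (a point): middle of the lid's knob, 69 mm above the lid's origin; the knob is 32 mm across from 60 to 78 mm above the lid's origin
- mat: black rubber bench mat, fixed, 210 x 210 mm, 3 mm thick, free at the start; origin under its centre, at bench height
- beaker_a: empty plastic beaker, the largest size: straight round wall 68 mm across outside and 63 mm inside, 84 mm tall, floor 4 mm thick, 60 g; origin under its floor's centre, z up. It stands upright on the bench; may be absent
- beaker_b: empty plastic beaker, the second size: straight round wall 56 mm across outside and 51 mm inside, 78 mm tall, floor 4 mm thick, 49 g; origin under its floor's centre, z up. It stands upright on the bench; may be absent
- beaker_c: empty plastic beaker, the third size: straight round wall 45 mm across outside and 40 mm inside, 72 mm tall, floor 4 mm thick, 38 g; origin under its floor's centre, z up. It stands upright on the bench; may be absent
- beaker_d: empty plastic beaker, the smallest size: straight round wall 34 mm across outside and 29 mm inside, 66 mm tall, floor 4 mm thick, 27 g; origin under its floor's centre, z up. It stands upright on the bench; may be absent
- wash_bottle: wash bottle, 60 mm across and 150 mm tall, standing; origin under its base; to be left alone
- petri_dish: closed petri dish, 92 mm across, 16 mm high; origin under its base; to be left alone
- pencil: pencil, 145 mm long, 8 mm thick, lying along its own x; origin under its middle; to be left alone
- goggles: pair of clear safety glasses lying folded out, about 150 mm wide, 50 mm high; origin under the lenses; to be left alone
- spatula: steel laboratory spatula, 170 mm, lying along its own x; to be left alone
- rubber_stopper: rubber stopper, 34 mm across, 26 mm high; origin under its base; to be left alone

How it is judged:
By the outcome, as a careful person would: the job done as asked, in the order asked, and still so for the second after the job is handed in, with the robot touching nothing.
Of beaker_a, beaker_b, beaker_c, beaker_d only 3 to 4 are there at a start; the rules pass over those that are not, and their reading is None.
At some moment in a run one of beaker_a, beaker_b may be knocked a few centimetres aside while the robot is not near it.
It also fails if it takes over 208 s, if anything falls off the work surface, if the arm or the gripper's body presses on something with over 40 N, if the wrist force passes 120 N, or if a joint passes its speed limit or range.

## Working session

There is one attempt and no reset: what is moved stays moved. The work goes in short steps, Python scripts to look and compute and a shell command to move; the robot and the scene stay as the last step left them, time stands still between calls to the robot, and variables do not carry over. Pictures are saved under pics/ and viewed, at most 14 in all, crops included, and the job is handed in when it is done.

```bash
ls; mkdir -p pics; python3 - <<'E'
from workcell import status, grab_frame, camera_params
import cv2
print(status.observe())
for n in("side","top"):
    cv2.imwrite(f"pics/{n}0.png",grab_frame(n)); print(n,camera_params(n))
E
```

```text
pics
{'clock': 0.0, 'qpos': array([-1.25319114,  0.5220304 , -0.03630515,  1.59999165,  0.02117685,
        1.02109048, -0.11282493]), 'qd': array([ 7.02852048e-04, -2.11482982e-03, -8.68605771e-04, -9.39251977e-04,
       -1.16491390e-03,  6.32904518e-05, -1.03767810e-04]), 'joint_efforts': array([ 1.76061849e-04, -9.27114058e+01,  1.98028632e+00, -3.69930339e+01,
        1.79184624e-02,  8.32136313e-03, -2.47939585e-05]), 'position': array([0.23626607, 0.57827476, 0.23872161]), 'tool_rot': array([-3.14045917e+00,  7.19200258e-05,  2.75372091e+00]), 'force': array([-0.07537334,  0.67388862, -0.46866077]), 'moment': array([-0.01203505,  0.02222798,  0.02096016]), 'finger_force': 0.0, 'grip_width': 0.08553081478522079}
side {'K': array([[458.33714335,   0.        , 321.63625138],
       [  0.        , 458.33714335, 197.15513018],
       [  0.        ,   0.        ,   1.        ]]), 'k1': -0.08056137415886387, 'rvec': array([ 2.4030993 , -0.09863679,  0.0375727 ]), 'tvec': array([-0.611386  ,  0.13912677,  1.41761704])}
top {'K': array([[464.4080573 ,   0.        , 319.22672285],
       [  0.        , 464.4080573 , 207.630282  ],
       [  0.        ,   0.        ,   1.        ]]), 'k1': -0.019374954848520667, 'rvec': array([ 2.14359773, -2.12445938,  0.21687753]), 'tvec': array([-0.00471125,  0.6153329 ,  1.30235529])}
```

View pics/side0.png

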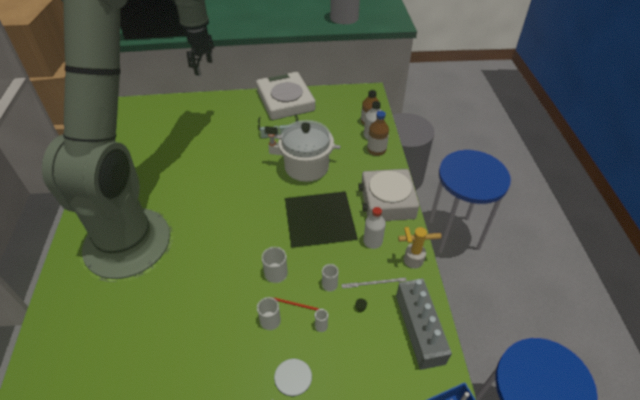

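View pics/top0.png

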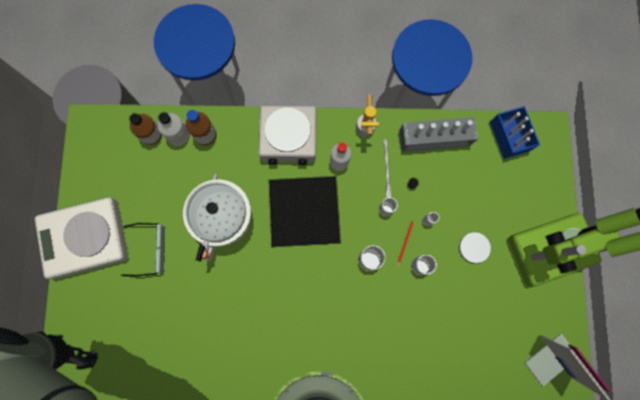

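```bash
cat > h.py <<'E'
import numpy as np, cv2
from scipy.optimize import least_squares
from workcell import status, grab_frame, camera_params, search_frame, silhouettes
CP={n:camera_params(n) for n in("side","top")}
def proj(n,P):
    c=CP[n]; return cv2.projectPoints(np.asarray(P,float).reshape(-1,1,3),c["rvec"],c["tvec"],c["K"],np.array([c["k1"],0,0,0.]))[0][:,0]
def ray(n,uv,z):
    "pixel -> world point at height z"
    c=CP[n]; x=cv2.undistortPoints(np.array([[uv]],float),c["K"],np.array([c["k1"],0,0,0.]))[0,0]
    R=cv2.Rodrigues(c["rvec"])[0]; o=-R.T@c["tvec"]; d=R.T@np.array([*x,1]); return o+d*(z-o[2])/d[2]
T=np.linspace(0,2*np.pi,48)
def cyl(x,y,r,z0,z1): return np.vstack([np.c_[x+r*np.cos(T),y+r*np.sin(T),0*T+z] for z in(z0,z1)])
def box(p): return np.r_[p.min(0),p.max(0)]
def fit(boxes,r,z0,z1,g,size=False):
    "boxes: {cam: pixel box}; returns x,y,(scale),rms"
    f=lambda q: np.hstack([box(proj(n,cyl(q[0],q[1],r,z0,z1)))-b for n,b in boxes.items()])
    s=least_squares(f,g,loss="soft_l1"); return s.x,np.sqrt(np.mean(f(s.x)**2))
S=np.array([640,400,640,400])
def shot(): return {n:grab_frame(n) for n in CP}
E
python3 - <<'E'
from h import *
shot()
for nm in("beaker_a","lid","lid_knob","chamber","clamp","mat","wash_bottle","petri_dish"):
    for n in CP:
        for d in silhouettes(n,nm)[:6]:
            m=d["mask"]; v,u=np.nonzero(m)
            print(nm,n,round(d["p"],2),np.round(np.array(d["extent"])*S,1),"cen",u.mean().round(1),v.mean().round(1),m.sum(),np.round(ray(n,(u.mean(),v.mean()),0.04)[:2],3))
print(status.observe()["clock"])
E
```

```text
beaker_a side 0.91 [263.9 246.2 289.  284. ] cen 274.3 264.7 767 [ 0.465 -0.149]
beaker_a side 0.82 [320.2 265.2 339.5 291.7] cen 329.5 277.3 375 [ 0.619 -0.204]
beaker_a side 0.75 [315.8 312.  328.8 330.9] cen 321.1 320.4 254 [ 0.585 -0.334]
beaker_a side 0.64 [255.2 298.9 281.7 328.3] cen 268.6 313.0 606 [ 0.447 -0.302]
beaker_a top 0.9 [356.3 244.2 387.4 268.7] cen 371.8 257.7 541 [ 0.472 -0.154]
beaker_a top 0.73 [424.1 211.4 440.3 228.1] cen 430.9 218.2 150 [ 0.59  -0.331]
beaker_a top 0.71 [378.7 196.  396.9 214.7] cen 388.2 206.0 243 [ 0.625 -0.205]
lid side 0.83 [279.4 117.7 335.8 163.1] cen 305.7 140.8 1762 [0.587 0.384]
lid side 0.33 [321.6 264.3 338.7 288.8] cen 329.6 277.5 376 [ 0.619 -0.205]
lid top 0.85 [183.5 180.5 253.7 243.7] cen 216.4 212.1 3554 [0.602 0.303]
lid_knob side 0.93 [279.3 119.4 334.8 160.7] cen 305.5 141.0 1786 [0.586 0.382]
lid_knob top 0.93 [182.3 177.5 250.1 247.3] cen 216.5 211.9 3584 [0.602 0.303]
chamber side 0.64 [266.1 128.7 337.8 181.7] cen 297.1 160.2 1121 [0.55  0.283]
chamber side 0.29 [341.8 278.7 407.6 288. ] cen 371.7 282.2 209 [ 0.735 -0
[... 182 characters left out ...]
0.7 209.2 262.7] cen 201.7 250.0 138 [0.49  0.341]
mat side 0.73 [284.5 190.9 356.4 250.8] cen 318.8 219.5 3230 [0.605 0.008]
mat top 0.7 [269.7 176.9 339.9 249.8] cen 304.2 210.8 4588 [0.608 0.045]
wash_bottle side 0.79 [364.5 207.3 384.6 248.5] cen 374.2 229.1 657 [ 0.771 -0.044]
wash_bottle top 0.94 [329.8 142.8 349.8 173.9] cen 340.1 156.2 406 [ 0.778 -0.062]
wash_bottle top 0.42 [356.5 244.5 388.9 272. ] cen 371.7 257.9 527 [ 0.471 -0.153]
petri_dish side 0.78 [273.1 360.1 310.8 394. ] cen 292.4 376.6 1022 [ 0.503 -0.478]
petri_dish top 0.57 [456.4 233.4 488.8 263.9] cen 474.2 247.3 695 [ 0.505 -0.456]
petri_dish top 0.39 [412.3 254.5 435.4 275.3] cen 423.7 264.6 417 [ 0.453 -0.305]
1.0
```

```bash
cat >> h.py <<'E'
def seg(n,img,b,fn,pad=5):
    "largest blob of fn(hsv) in padded pixel box: box, centroid, area"
    x0,y0,x1,y1=[int(v) for v in(max(b[0]-pad,0),max(b[1]-pad,0),min(b[2]+pad,640),min(b[3]+pad,400))]
    m=fn(cv2.cvtColor(img,cv2.COLOR_BGR2HSV)[y0:y1,x0:x1].astype(int)).astype(np.uint8)
    k,l,s,c=cv2.connectedComponentsWithStats(m); i=1+np.argmax(s[1:,4])
    l,t,w,h,a=s[i]; return np.array([x0+l-.5,y0+t-.5,x0+l+w-.5,y0+t+h-.5]),c[i]+[x0,y0],a
nongreen=lambda q:(q[...,1]<110)
black=lambda q:(q[...,2]<60)
def hullc(p):
    m=cv2.moments(cv2.convexHull(p.astype(np.float32))); return np.array([m["m10"],m["m01"]])/m["m00"]
def fitc(obs,r,z0,z1,g):
    "obs {cam:(box,cen)}"
    def f(q):
        o=[]
        for n,(b,c) in obs.items():
            p=proj(n,cyl(q[0],q[1],r,z0,z1)); o+=[(hullc(p)-c)*1.5] if b is None else [(hullc(p)-c)*1.5,box(p)-b]
        return np.hstack(o)
    s=least_squares(f,g,loss="soft_l1"); return s.x.round(4),np.sqrt(np.mean(f(s.x)**2)).round(2)
BK={"a":(.034,.084),"b":(.028,.078),"c":(.0225,.072),"d":(.017,.066)}
def beaker(im,k,g,pad=6,z=0):
    r,h=BK[k]; o={}
    for n in im:
        b,c,a=seg(n,im[n],box(proj(n,cyl(*g,r,z,z+h))),nongreen,pad); o[n]=(b,c)
    return o,{n:fitc({n:o[n]},r,z,z+h,g) for n in o},fitc(o,r,z,z+h,g)
E
python3 - <<'E'
from h import *
im=shot()
for k,g in(("a",(.468,-.15)),("b",(.45,-.303)),("c",(.622,-.205)),("d",(.588,-.332))):
    o,s,f=beaker(im,k,g,5); print(k,s,f); g2=f[0]
    for n in o: print("  ",n,o[n][0],box(proj(n,cyl(*g2,BK[k][0],0,BK[k][1]))).round(1))
for nm,b in(("lidknob",{"top":(203,199,222,218),"side":(298,120,314,134)}),("clampknob",{"top":(192,240,214,266),"side":(260,124,282,138)})):
    for n in b:
        bb,c,a=seg(n,im[n],b[n],black,0); print(nm,n,bb,c,a,ray(n,c,.186 if nm=="lidknob" else .155).round(4))
big=lambda x,s:cv2.resize(x,None,fx=s,fy=s,interpolation=cv2.INTER_CUBIC)
A=big(im["top"][165:275,165:270],4);B=big(im["side"][100:195,245:350],4)
h=max(A.shape[0],B.shape[0]);pd=lambda x:cv2.copyMakeBorder(x,0,h-x.shape[0],0,0,0)
cv2.imwrite("pics/ch.png",np.hstack([pd(A[:, :400]),pd(B[:,:400])]))
E
```

```text
a {'side': (array([ 0.4652, -0.149 ]), np.float64(0.38)), 'top': (array([ 0.4717, -0.1517]), np.float64(0.53))} (array([ 0.4684, -0.1503]), np.float64(1.14))
   side [260.5 245.5 287.5 282.5] [262.3 246.3 288.2 282.5]
   top [357.5 243.5 385.5 270.5] [357.6 245.7 384.7 271.3]
b {'side': (array([ 0.4469, -0.302 ]), np.float64(0.7)), 'top': (array([ 0.4525, -0.3048]), np.float64(0.53))} (array([ 0.4496, -0.3036]), np.float64(1.14))
   side [255.5 295.5 280.5 330.5] [257.4 297.  281.1 330. ]
   top [410.5 253.5 437.5 275.5] [410.7 255.  436.3 276. ]
c {'side': (array([ 0.619 , -0.2011]), np.float64(0.69)), 'top': (array([ 0.6289, -0.2047]), np.float64(1.76))} (array([ 0.6223, -0.203 ]), np.float64(2.2))
   side [320.5 262.5 338.5 291.5] [322.7 263.8 339.  291.2]
   top [378.5 191.5 398.5 216.5] [378.2 197.5 397.2 216.7]
d {'side': (array([ 0.5845, -0.3289]), np.float64(0.58)), 'top': (array([ 0.59  , -0.3316]), np.float64(0.47))} (array([ 0.5876, -0.3301]), np.float64(1.05))
   side [313.5 307.5 328.5 331.5] [315.5 308.2 328.7 331.6]
   top [421.5 210.5 439.5 226.5] [421.7 211.9 438.6 226.6]
lidknob top [206.5 202.5 216.5 212.5] [211.62962963 207.54320988] 81 [0.5885 0.2866 0.186 ]
lidknob side [301.5 122.5 308.5 131.5] [305.1875     127.04166667] 48 [0.5826 0.2829 0.186 ]
clampknob top [196.5 244.5 204.5 260.5] [200.07142857 252.51428571] 70 [0.4726 0.318  0.155 ]
clampknob side [264.5 126.5 276.5 133.5] [270.85483871 130.17741935] 62 [0.4678 0.3143 0.155 ]
```

View pics/ch.png

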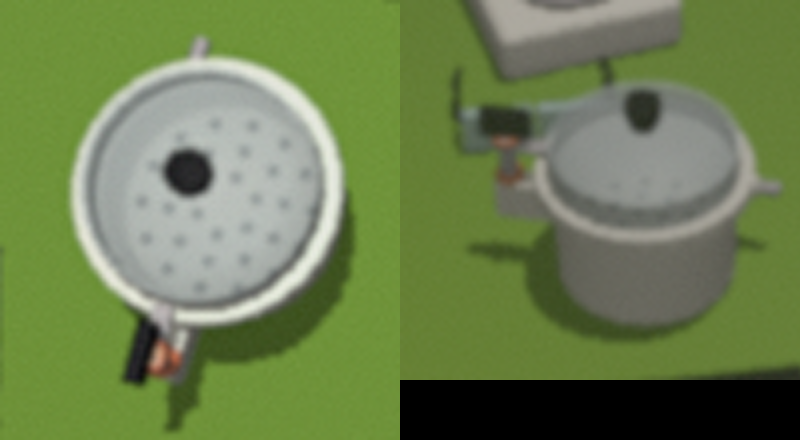

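```bash
cat > go.py <<'E'
import sys,numpy as np
from workcell import status
from scipy.spatial.transform import Rotation as Ro
def units(x,y,z,yaw=None,s=None):
    s=s or status.observe(); R=Ro.from_euler("xyz",s["tool_rot"]).as_matrix()
    d=R.T@(np.array([x,y,z])-s["position"])/.06
    y0=np.degrees(s["tool_rot"][2]); t=0 if yaw is None else -(((yaw-y0)+180)%360-180)/8
    return d.round(3),round(t,2)
if __name__=="__main__":
    s=status.observe(); print(round(s["clock"],2),s["position"].round(4),np.degrees(s["tool_rot"]).round(2),"q",s["qpos"].round(2),"F",s["force"].round(1),s["moment"].round(2),"w",s["grip_width"].round(4),s["finger_force"])
    if len(sys.argv)>1: print(units(*map(float,sys.argv[1:])))
E
python3 go.py .470 .316 .24 164.9
```

```text
Traceback (most recent call last):
  File "go.py", line 10, in <module>
    s=status.observe(); print(round(s["clock"],2),s["position"].round(4),np.degrees(s["tool_rot"]).round(2),"q",s["qpos"].round(2),"F",s["force"].round(1),s["moment"].round(2),"w",s["grip_width"].round(4),s["finger_force"])
                                                                                                                                                                                    ^^^^^^^^^^^^^^^^^^^^^
AttributeError: 'float' object has no attribute 'round'
```

```bash
sed -i 's/s\["grip_width"\].round(4)/round(s["grip_width"],4)/' go.py; python3 go.py .470 .316 .24 164.9
python3 -m creep '[[-5.26,-2.57,0,-0.89,0.6],[-5.26,-2.57,0,-0.89,0.6],[-5.26,-2.57,0,-0.89,0.6],[-5.26,-2.57,0,-0.89,0.6],[-5.26,-2.57,0,-0.89,0.6]]' 60
python3 go.py .470 .316 .151 164.9
```

```text
1.1 [0.2364 0.5786 0.2393] [-180.      0.    157.78] q [-1.25  0.52 -0.04  1.6   0.02  1.02 -0.11] F [ 0.3  0.3 -0.1] [ 0.04 -0.01 -0.03] w 0.0852 0.0
(array([-5.26 , -2.579, -0.012]), np.float64(-0.89))
clock: 1.72
position: [0.4456, 0.3438, 0.2395]
tool_rot: [3.141, 0.0, 2.878]
force: [0.3, 1.2, -0.3]
grip_width: 0.0511
finger_force: 0.0
1.73 [0.4456 0.3438 0.2395] [1.7997e+02 2.0000e-02 1.6490e+02] q [-0.75  0.42 -0.01  1.77  0.01  0.95  0.54] F [ 0.3  1.2 -0.3] [ 0.02 -0.06  0.03] w 0.0511 0.0
(array([-0.513, -0.342,  1.476]), np.float64(0.0))
```

```bash

python3 -m creep '[[-0.51,-0.34,0,0,0.6],[-0.51,-0.34,0.8,0,0.6],[-0.51,-0.34,1.47,0,0.6],[-0.51,-0.34,1.47,0,0.6],[-0.51,-0.34,1.47,0,0.6]]'
python3 - <<'E'
from h import *
im=shot()
big=lambda x,s:cv2.resize(x,None,fx=s,fy=s,interpolation=cv2.INTER_CUBIC)
cv2.imwrite("pics/k1.png",np.hstack([big(im["top"][190:290,160:260],4),big(im["side"][80:180,230:330],4)]))
E
python3 go.py .470 .316 .151 164.9
```

```text
clock: 2.35
position: [0.4692, 0.3182, 0.1525]
tool_rot: [3.141, 0.001, 2.878]
force: [-0.5, -0.8, 0.5]
grip_width: 0.051
finger_force: 0.0
2.45 [0.4693 0.3183 0.1528] [1.7989e+02 8.0000e-02 1.6490e+02] q [-0.69  0.54 -0.01  1.84  0.01  0.77  0.6 ] F [0.7 0.7 0.2] [-0.04  0.03 -0.03] w 0.0512 0.0
(array([-0.021, -0.034,  0.031]), np.float64(0.0))
```

View pics/k1.png

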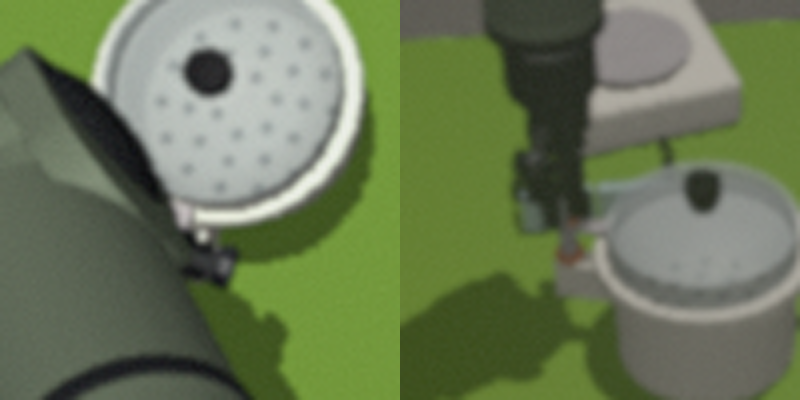

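```bash

python3 -m creep '[[0,0,0,0,0.3],[0,0,0,0,0.1],[0,0,0,0,0],[0,0,0,0,0],[0,0,0,0,0]]' 40
python3 go.py .470 .316 .151 164.9
```

```text
clock: 3.08
position: [0.4696, 0.3199, 0.1521]
tool_rot: [3.137, 0.002, 2.879]
force: [5.7, 10.1, 0.5]
grip_width: 0.0113
finger_force: 44.7
3.08 [0.4696 0.3199 0.1521] [1.7975e+02 1.0000e-01 1.6495e+02] q [-0.7   0.54 -0.01  1.84  0.01  0.76  0.6 ] F [ 5.7 10.1  0.5] [ 1.87 -0.88 -0.14] w 0.0113 44.71358299255371
(array([-0.024, -0.06 ,  0.018]), np.float64(0.01))
```

```bash

python3 -m creep '[[0,0.03,0,0,0],[0,0.03,0,0,0],[0,0.03,0,-1,0],[0,0.03,0,-1.9,0],[0,0.03,0,-1.9,0]]' 110
python3 go.py
python3 -m creep '[[0,0,0,1.2,0],[0,0,0,2.4,0],[0,0,0,3.8,0],[0,0,0,3.8,0],[0,0,0,3.8,0]]'
python3 go.py
```

```text
clock: 3.7
position: [0.4697, 0.3199, 0.1522]
tool_rot: [3.139, 0.001, -3.141]
force: [-3.1, 1.3, 13.2]
grip_width: 0.0097
finger_force: 128.5
3.7 [0.4697 0.3199 0.1522] [ 1.7988e+02  5.0000e-02 -1.7998e+02] q [-0.64  0.54 -0.08  1.83  0.06  0.77  0.82] F [-3.1  1.3 13.2] [ 0.19  0.49 -2.62] w 0.0097 128.47587367636152
clock: 4.32
position: [0.4697, 0.3202, 0.1523]
tool_rot: [3.14, 0.001, 2.616]
force: [0.5, -1.1, 12.2]
grip_width: 0.0097
finger_force: 123.6
4.33 [0.4697 0.3202 0.1523] [1.7990e+02 8.0000e-02 1.4987e+02] q [-0.75  0.54  0.06  1.84 -0.05  0.76  0.38] F [ 0.5 -1.1 12.2] [-0.36  0.07  2.25] w 0.0097 123.56813708815025
```

```bash

python3 -m creep '[[0,0,0,-1.2,0],[0,0,0,-2.4,0],[0,0,0,-3.6,0],[0,0,0,-3.6,0],[0,0,0,-3.6,0]]'; python3 go.py
python3 -m creep '[[0,0,0,1.2,0],[0,0,0,2.4,0],[0,0,0,3.4,0],[0,0,0,3.4,0],[0,0,0,3.4,0]]'; python3 go.py
python3 -m creep '[[0,0,0,-1.2,0],[0,0,0,-2.4,0],[0,0,0,-3.4,0],[0,0,0,-3.4,0],[0,0,0,-3.4,0]]'; python3 go.py
```

```text
clock: 4.95
position: [0.4697, 0.32, 0.1522]
tool_rot: [3.14, 0.001, 3.113]
force: [-2.0, 1.2, 12.5]
grip_width: 0.0093
finger_force: 117.3
4.95 [0.4697 0.32   0.1522] [1.7989e+02 6.0000e-02 1.7835e+02] q [-0.65  0.54 -0.07  1.83  0.05  0.77  0.79] F [-2.   1.2 12.5] [ 0.09  0.32 -1.99] w 0.0093 117.26210840977728
clock: 5.58
position: [0.4697, 0.3201, 0.1522]
tool_rot: [3.14, 0.001, 2.643]
force: [0.1, -1.1, 11.3]
grip_width: 0.0096
finger_force: 113.8
5.58 [0.4697 0.3201 0.1522] [1.7990e+02 7.0000e-02 1.5144e+02] q [-0.74  0.54  0.05  1.84 -0.04  0.76  0.41] F [ 0.1 -1.1 11.3] [-0.3   0.16  1.67] w 0.0096 113.81290316778404
clock: 6.2
position: [0.4697, 0.32, 0.1522]
tool_rot: [3.14, 0.001, 3.113]
force: [-2.1, 2.0, 12.5]
grip_width: 0.0098
finger_force: 116.6
6.2 [0.4697 0.32   0.1522] [1.7989e+02 6.0000e-02 1.7835e+02] q [-0.65  0.54 -0.07  1.83  0.05  0.77  0.79] F [-2.1  2.  12.5] [ 0.07  0.34 -1.99] w 0.0098 116.59540399181424
```

```bash

python3 -m creep '[[0,0,0,1.2,0],[0,0,0,2.4,0],[0,0,0,3.4,0],[0,0,0,3.4,0],[0,0,0,3.4,0]]'; python3 go.py
python3 -m creep '[[0,0,0,-1.2,0],[0,0,0,-2.4,0],[0,0,0,-3.4,0],[0,0,0,-3.4,0],[0,0,0,-3.4,0]]'; python3 go.py
```

```text
clock: 6.82
position: [0.4697, 0.3201, 0.1522]
tool_rot: [3.14, 0.001, 2.643]
force: [0.3, -0.3, 11.6]
grip_width: 0.0098
finger_force: 113.3
6.83 [0.4697 0.3201 0.1522] [1.7990e+02 7.0000e-02 1.5143e+02] q [-0.74  0.54  0.05  1.84 -0.04  0.76  0.4 ] F [ 0.3 -0.3 11.6] [-0.35  0.17  1.65] w 0.0098 113.27709841916999
clock: 7.45
position: [0.4697, 0.3201, 0.1522]
tool_rot: [3.14, 0.001, 3.113]
force: [-1.8, 1.3, 10.3]
grip_width: 0.0099
finger_force: 111.2
7.45 [0.4697 0.3201 0.1522] [1.7989e+02 7.0000e-02 1.7838e+02] q [-0.65  0.54 -0.07  1.83  0.05  0.77  0.79] F [-1.8  1.3 10.3] [ 0.09  0.26 -1.45] w 0.0099 111.17768161464483
```

```bash

python3 -m creep '[[0,0,0,1.2,0],[0,0,0,2.4,0],[0,0,0,3.4,0],[0,0,0,3.4,0],[0,0,0,3.4,0]]'; python3 go.py
python3 -m creep '[[0,0,0,-1.2,0],[0,0,0,-2.4,0],[0,0,0,-3.4,0],[0,0,0,-3.4,0],[0,0,0,-3.4,0]]'; python3 go.py
python3 -m creep '[[0,0,0,1.2,0],[0,0,0,2.4,0],[0,0,0,3.4,0],[0,0,0,3.4,0],[0,0,0,3.4,0]]' >/dev/null
python3 -m creep '[[0,0,0,-1.2,0],[0,0,0,-2.4,0],[0,0,0,-3.4,0],[0,0,0,-3.4,0],[0,0,0,-3.4,0]]' >/dev/null; python3 go.py
```

```text
clock: 8.07
position: [0.4696, 0.3201, 0.1522]
tool_rot: [3.14, 0.001, 2.642]
force: [-0.5, -0.9, 12.2]
grip_width: 0.0098
finger_force: 109.0
8.07 [0.4696 0.3201 0.1522] [1.7990e+02 6.0000e-02 1.5137e+02] q [-0.74  0.54  0.05  1.84 -0.04  0.76  0.4 ] F [-0.5 -0.9 12.2] [-0.42  0.27  0.36] w 0.0098 109.00411605834961
clock: 8.7
position: [0.4697, 0.3201, 0.1522]
tool_rot: [3.14, 0.002, 3.116]
force: [-0.0, 0.9, 11.5]
grip_width: 0.0095
finger_force: 109.0
8.7 [0.4697 0.3201 0.1522] [1.7991e+02 9.0000e-02 1.7851e+02] q [-0.65  0.54 -0.08  1.83  0.06  0.77  0.79] F [-0.   0.9 11.5] [-0.19  0.22  0.13] w 0.0095 108.98393154144287
9.95 [0.4697 0.3201 0.1522] [1.7991e+02 9.0000e-02 1.7851e+02] q [-0.65  0.54 -0.08  1.83  0.06  0.77  0.79] F [ 0.4  0.7 11. ] [-0.08  0.16  0.09] w 0.0097 108.98393154144287
```

```bash

python3 -m creep '[[0,0,0,-1.2,0],[0,0,0,-2.4,0],[0,0,0,-3.6,0],[0,0,0,-4.8,0],[0,0,0,-6,0]]'; python3 go.py
python3 -m creep '[[0,0,0,-1.2,0],[0,0,0,-1.2,0],[0,0,0,-1.2,0.3],[0,0,0,-1.2,0.6],[0,0,-1.6,-1.2,0.6]]' 40;python3 go.py
python3 -m creep '[[0,0,-1,0,0.6],[0,0,-1,0,0.6]]' ;
python3 -m creep '[[3.6,-2.7,-1,0,0.6],[3.6,-2.7,-1,0,0.6],[3.6,-2.7,-1,0,0.6],[3.6,-2.7,-1,0,0.6],[3.6,-2.7,-1,0,0.6]]' ;
python3 - <<'E'
from h import *
im=shot()
big=lambda x,s:cv2.resize(x,None,fx=s,fy=s,interpolation=cv2.INTER_CUBIC)
cv2.imwrite("pics/k2.png",np.hstack([big(im["top"][170:270,160:260],4),big(im["side"][90:190,240:340],4)]))
E
python3 go.py
```

```text
clock: 10.58
position: [0.4697, 0.3203, 0.1522]
tool_rot: [-3.141, 0.002, -2.325]
force: [-1.2, 2.2, 9.5]
grip_width: 0.0096
finger_force: 108.6
10.57 [0.4697 0.3203 0.1522] [-1.7999e+02  1.4000e-01 -1.3319e+02] q [-0.49  0.55 -0.3   1.82  0.22  0.8   1.49] F [-1.2  2.2  9.5] [ 0.29  0.1  -0.12] w 0.0096 108.6126708984375
clock: 11.2
position: [0.4676, 0.3181, 0.2109]
tool_rot: [3.139, -0.007, -2.162]
force: [1.9, 0.4, 1.1]
grip_width: 0.0511
finger_force: 0.0
11.2 [0.4676 0.3181 0.2109] [ 179.85   -0.4  -123.89] q [-0.44  0.48 -0.36  1.77  0.2   0.93  1.66] F [1.9 0.4 1.1] [-0.05 -0.    0.03] w 0.0511 0.0
clock: 11.45
position: [0.4704, 0.3205, 0.2779]
tool_rot: [-3.139, 0.006, -2.163]
force: [-0.0, -0.3, -0.6]
grip_width: 0.0512
finger_force: 0.0
clock: 12.08
position: [0.4829, 0.0463, 0.3339]
tool_rot: [-3.141, -0.001, -2.167]
force: [1.7, 1.0, -0.3]
grip_width: 0.0513
finger_force: 0.0
12.18 [0.4832 0.0467 0.3337] [-1.7995e+02 -4.0000e-02 -1.2417e+02] q [ 0.02  0.21 -0.28  1.82  0.07  1.12  2.26] F [-0.2  1.5  0.5] [0.07 0.01 0.02] w 0.0514 0.0
```

View pics/k2.png

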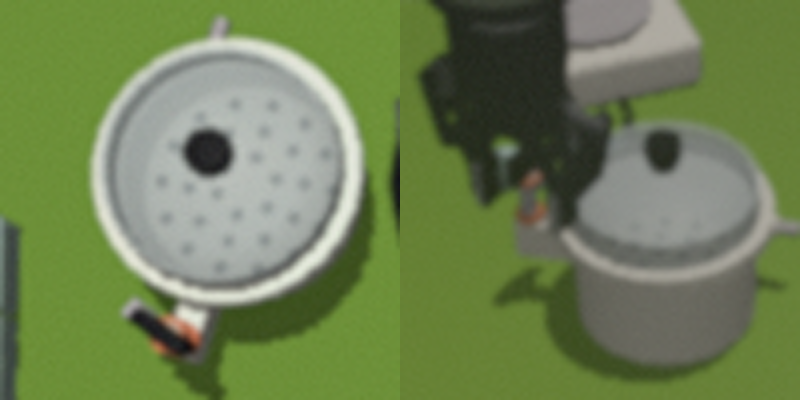

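```bash
python3 - <<'E'
from h import *
im=shot()
for n,b in(("top",(262,170,347,256)),("side",(278,186,362,256))):
    hs=cv2.cvtColor(im[n],cv2.COLOR_BGR2HSV); m=np.zeros((400,640),np.uint8); x0,y0,x1,y1=b
    m[y0:y1,x0:x1]=hs[y0:y1,x0:x1,2]<60
    c=max(cv2.findContours(m,0,1)[0],key=cv2.contourArea); w=np.array([ray(n,p[0],.003)[:2] for p in c],np.float32)
    print(n,cv2.minAreaRect(w))
E
python3 go.py .5855 .2889 .25 165
```

```text
top ((0.6931308507919312, 0.083592489361763), (0.04392635449767113, 0.143595889210701), 4.368279933929443)
side ((0.6095675230026245, 0.045159805566072464), (0.20220789313316345, 0.19992361962795258), 3.8646085262298584)
12.28 [0.4829 0.0499 0.3332] [ 1.7997e+02 -2.0000e-02 -1.2393e+02] q [ 0.02  0.21 -0.29  1.82  0.07  1.12  2.26] F [-0.2  0.5 -0.4] [ 0.03 -0.05 -0.06] w 0.0514 0.0
(array([-4.259,  0.804,  1.386]), np.float64(8.88))
```

```bash

python3 -m creep '[[-4.26,0.8,0.8,8.9,0.8],[-4.26,0.8,0.8,8.9,0.8],[-4.26,0.8,0.8,8.9,0.8],[-4.26,0.8,0.8,8.9,0.8],[-4.26,0.8,0.8,8.9,0.8]]'
python3 go.py .5855 .2889 .25 165
python3 -c "
from h import *
print(ray('top',(304.2,210.8),.003))"
```

```text
clock: 12.9
position: [0.5846, 0.2938, 0.2832]
tool_rot: [3.141, -0.003, -3.062]
force: [-0.3, -1.3, -0.7]
grip_width: 0.0682
finger_force: 0.0
12.9 [0.5846 0.2938 0.2832] [ 1.7998e+02 -1.6000e-01 -1.7547e+02] q [-0.44  0.54 -0.17  1.46  0.1   1.16  1.02] F [-0.3 -1.3 -0.7] [ 0.02 -0.02 -0.02] w 0.0682 0.0
(array([-0.01 , -0.083,  0.554]), np.float64(2.44))
[0.61500045 0.04538563 0.003     ]
```

```bash

python3 -m creep '[[0,-0.08,0.55,1.2,0.8],[0,-0.08,0.55,2.44,0.8],[0,-0.08,0.55,2.44,0.8],[0,-0.08,0.55,2.44,0.8]]'
python3 - <<'E'
from h import *
im=shot()
big=lambda x,s:cv2.resize(x,None,fx=s,fy=s,interpolation=cv2.INTER_CUBIC)
cv2.imwrite("pics/k3.png",np.hstack([big(im["top"][160:260,160:260],4),big(im["side"][80:180,255:355],4)]))
E
python3 go.py .5855 .2889 .173 165
```

```text
clock: 13.4
position: [0.5858, 0.2849, 0.2526]
tool_rot: [3.141, -0.0, 2.886]
force: [-0.0, -0.2, -0.4]
grip_width: 0.0684
finger_force: 0.0
13.5 [0.5861 0.2844 0.2528] [1.7997e+02 1.0000e-02 1.6526e+02] q [-0.48  0.55 -0.09  1.51  0.06  1.08  0.73] F [0.2 0.4 0.6] [-0.02  0.01 -0.07] w 0.068 0.0
(array([0.029, 0.07 , 1.33 ]), np.float64(0.03))
```

View pics/k3.png

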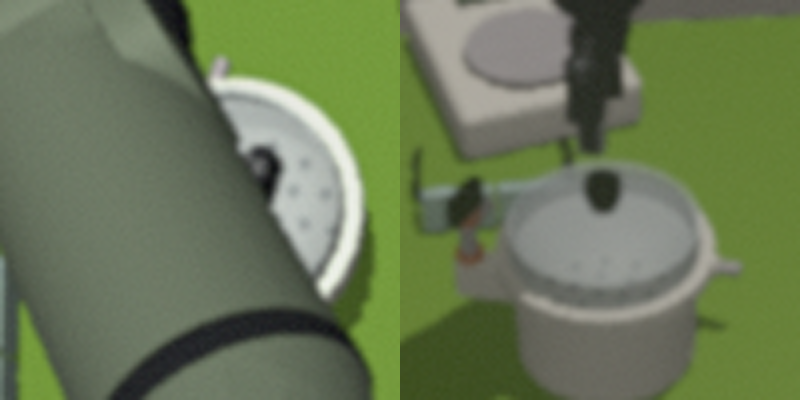

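Gripper tips (side, crop ~(590,150)) hang just above the lid knob (602,190), aligned. Descend and grip, then rezero any lateral load.

```bash

python3 -m creep '[[0.03,0.07,0.6,0,0.8],[0.03,0.07,1.0,0,0.8],[0.03,0.07,1.32,0,0.8],[0.03,0.07,1.32,0,0.8]]'; python3 go.py
python3 -m creep '[[0,0,0,0,0.5],[0,0,0,0,0.3],[0,0,0,0,0.1],[0,0,0,0,0.1],[0,0,0,0,0.1]]' 30
python3 go.py .5855 .2889 .173 165
```

```text
clock: 14.0
position: [0.5851, 0.2882, 0.1724]
tool_rot: [-3.14, -0.001, 2.882]
force: [0.2, -0.0, 0.1]
grip_width: 0.0683
finger_force: 0.0
14.0 [0.5851 0.2882 0.1724] [-1.7993e+02 -8.0000e-02  1.6512e+02] q [-0.49  0.64 -0.09  1.58  0.07  0.93  0.71] F [ 0.2 -0.   0.1] [-0.02 -0.04 -0.01] w 0.0683 0.0
clock: 14.62
position: [0.586, 0.2886, 0.1745]
tool_rot: [3.141, 0.001, 2.881]
force: [-1.4, -0.7, 6.5]
grip_width: 0.0309
finger_force: 29.5
14.62 [0.586  0.2886 0.1745] [1.7995e+02 6.0000e-02 1.6508e+02] q [-0.49  0.63 -0.09  1.58  0.07  0.93  0.71] F [-1.4 -0.7  6.5] [-0.32  0.28  0.03] w 0.0309 29.500802226830274
(array([0.009, 0.003, 0.025]), np.float64(0.01))
```

```bash

python3 -m creep '[[0,0,-0.03,0,0.1],[0,0,-0.03,0,0.1],[0,0,-0.3,0,0.1],[0,0,-1,0,0.1],[0,0,-1.6,0,0.1]]' 60
python3 go.py .613 .048 .27 165.1
```

```text
clock: 15.25
position: [0.5856, 0.2885, 0.2719]
tool_rot: [3.141, 0.001, 2.881]
force: [-0.8, 0.2, -2.5]
grip_width: 0.0302
finger_force: 60.3
15.25 [0.5856 0.2885 0.2719] [1.7996e+02 3.0000e-02 1.6509e+02] q [-0.49  0.54 -0.09  1.48  0.05  1.12  0.72] F [-0.8  0.2 -2.5] [-0.   -0.05 -0.02] w 0.0302 60.26719366433099
(array([-1.473, -3.756,  0.029]), np.float64(-0.0))
```

```bash

python3 -m creep '[[-0.3,-0.7,0,0,0.1],[-0.66,-1.6,0,0,0.1],[-1,-2.5,0,0,0.1],[-1.3,-3.2,0,0,0.1],[-1.47,-3.76,0,0,0.1]]'
python3 go.py .613 .048 .0645 165.1
```

```text
clock: 15.88
position: [0.613, 0.0454, 0.2706]
tool_rot: [3.142, 0.001, 2.88]
force: [0.1, 0.6, -4.0]
grip_width: 0.0302
finger_force: 60.3
15.88 [0.613  0.0454 0.2706] [1.80e+02 6.00e-02 1.65e+02] q [-0.13  0.47 -0.06  1.59  0.03  1.07  1.11] F [ 0.1  0.6 -4. ] [ 0.05 -0.04 -0.02] w 0.0302 60.26425078511238
(array([0.014, 0.041, 3.434]), np.float64(-0.01))
```

```bash

python3 -m creep '[[0,0,0.8,0,0.1],[0,0,1.6,0,0.1],[0,0,2.4,0,0.1],[0,0,3.0,0,0.1],[0,0,3.3,0,0.1]]'
python3 -m creep '[[0,0,0.1,0,0.1],[0,0,0.13,0,0.1],[0,0,0.13,0,0.1]]'
python3 go.py .613 .048 .0625 165.1
```

```text
clock: 16.5
position: [0.6124, 0.0478, 0.0705]
tool_rot: [-3.141, -0.001, 2.881]
force: [-0.3, -0.8, -3.4]
grip_width: 0.0298
finger_force: 60.2
clock: 16.88
position: [0.6133, 0.0478, 0.0647]
tool_rot: [3.141, 0.001, 2.881]
force: [0.0, 0.0, -2.9]
grip_width: 0.0301
finger_force: 60.2
16.88 [0.6133 0.0478 0.0647] [1.7997e+02 8.0000e-02 1.6508e+02] q [-0.14  0.73 -0.05  1.75  0.06  0.67  1.09] F [ 0.   0.  -2.9] [ 0.05  0.03 -0.  ] w 0.0301 60.24136815452948
(array([0.006, 0.001, 0.037]), np.float64(-0.0))
```

```bash

python3 -m creep '[[0,0,0.03,0,0.1],[0,0,0.05,0,0.1],[0,0,0.05,0,0.1]]'; python3 go.py
```

```text
clock: 17.25
position: [0.6133, 0.0478, 0.0626]
tool_rot: [3.141, 0.002, 2.881]
force: [-8.8, -0.4, 25.4]
grip_width: 0.03
finger_force: 63.1
17.25 [0.6133 0.0478 0.0626] [1.7996e+02 9.0000e-02 1.6508e+02] q [-0.14  0.73 -0.05  1.75  0.06  0.66  1.09] F [-8.8 -0.4 25.4] [-0.17  1.91 -0.03] w 0.03 63.13075467478484
```

```bash

python3 -m creep '[[0,0,-0.02,0,0.1],[0,0,-0.02,0,0.3],[0,0,-0.02,0,0.6],[0,0,-0.02,0,0.7],[0,0,-0.02,0,0.7]]' 40
python3 -m creep '[[0,0,-0.5,0,0.7],[0,0,-1.4,0,0.7],[0,0,-2.4,0,0.7],[0,0,-3.4,0,0.7]]'
python3 go.py .4684 -.1503 .27 165
```

```text
clock: 17.88
position: [0.6127, 0.0478, 0.0617]
tool_rot: [-3.142, -0.0, 2.881]
force: [-0.3, -0.2, 0.3]
grip_width: 0.0596
finger_force: 0.0
clock: 18.38
position: [0.6124, 0.0478, 0.2678]
tool_rot: [3.142, -0.0, 2.881]
force: [0.6, -0.2, -0.4]
grip_width: 0.0595
finger_force: 0.0
18.38 [0.6124 0.0478 0.2678] [180.    -0.   165.09] q [-0.13  0.48 -0.06  1.6   0.03  1.07  1.11] F [ 0.6 -0.2 -0.4] [0.05 0.04 0.02] w 0.0595 0.0
(array([ 1.47 , -3.807, -0.037]), np.float64(0.01))
```

```bash
cat > see.py <<'E'
from h import *
import sys
G={"a":(.468,-.150),"b":(.450,-.303),"c":(.622,-.203),"d":(.588,-.33)}
im=shot()
for k in sys.argv[1]:
    try: print(k,*beaker(im,k,G[k],int(sys.argv[2]) if len(sys.argv)>2 else 6)[1:])
    except Exception as e: print(k,e)
for n in im: cv2.imwrite(f"pics/last_{n}.png",im[n])
E
python3 see.py abcd; python3 go.py .4684 -.1503 .20 135
```

```text
a {'side': (array([ 0.4652, -0.1489]), np.float64(0.38)), 'top': (array([ 0.4674, -0.136 ]), np.float64(4.47))} (array([ 0.4659, -0.1467]), np.float64(3.63))
b {'side': (array([ 0.4469, -0.302 ]), np.float64(0.7)), 'top': (array([ 0.4525, -0.3049]), np.float64(0.53))} (array([ 0.4499, -0.3037]), np.float64(1.14))
c {'side': (array([ 0.6192, -0.2011]), np.float64(0.69)), 'top': (array([ 0.6295, -0.2048]), np.float64(2.08))} (array([ 0.622, -0.203]), np.float64(2.49))
d {'side': (array([ 0.5845, -0.3296]), np.float64(0.73)), 'top': (array([ 0.59  , -0.3316]), np.float64(0.48))} (array([ 0.5863, -0.3307]), np.float64(1.07))
18.48 [0.6151 0.048  0.2724] [179.78   0.49 165.06] q [-0.13  0.47 -0.06  1.59  0.03  1.07  1.11] F [0.9 0.3 0.3] [-0.06 -0.02  0.01] w 0.0597 0.0
(array([ 1.52 , -3.827,  1.179]), np.float64(3.76))
```

```bash

python3 -m creep '[[1.52,-3.83,0.3,3.75,1],[1.52,-3.83,0.3,3.75,1],[1.52,-3.83,0.3,3.75,1],[1.52,-3.83,0.3,3.75,1],[1.52,-3.83,0.3,3.75,1]]'
python3 go.py .4684 -.1503 .12 135
```

```text
clock: 19.1
position: [0.4629, -0.1542, 0.2479]
tool_rot: [-3.141, 0.0, 2.352]
force: [0.8, 0.3, -0.0]
grip_width: 0.0856
finger_force: 0.0
19.1 [ 0.4629 -0.1542  0.2479] [-1.7994e+02  1.0000e-02  1.3475e+02] q [ 0.11  0.29  0.11  1.95 -0.04  0.9   1.02] F [ 0.8  0.3 -0. ] [ 0.   -0.04 -0.01] w 0.0856 0.0
(array([-0.017,  0.113,  2.131]), np.float64(-0.03))
```

```bash

python3 -m creep '[[-0.02,0.11,1,0,1],[-0.02,0.11,2,0,1],[-0.02,0.11,2,0,1],[-0.02,0.11,2,0,1]]'
python3 go.py .4684 -.1503 .064 135
```

```text
clock: 19.6
position: [0.4719, -0.147, 0.1295]
tool_rot: [3.141, 0.001, 2.358]
force: [0.4, -1.4, 0.7]
grip_width: 0.0857
finger_force: 0.0
19.6 [ 0.4719 -0.147   0.1295] [1.7995e+02 7.0000e-02 1.3510e+02] q [ 0.12  0.48  0.08  2.04 -0.07  0.62  1.03] F [ 0.4 -1.4  0.7] [-0.03  0.02 -0.  ] w 0.0857 0.0
(array([ 0.004, -0.081,  1.092]), np.float64(0.01))
```

```bash

python3 -m creep '[[0,-0.08,0,0,1],[0,-0.08,0.5,0,1],[0,-0.08,1.08,0,1],[0,-0.08,1.08,0,1]]'; python3 go.py
python3 -m creep '[[0,0,0,0,0.7],[0,0,0,0,0.6],[0,0,0,0,0.6],[0,0,0,0,0.6]]' 20; python3 go.py
python3 -m creep '[[0,0,0,0,1],[0,0,0,0,1],[0,0,-1.1,0,1],[0,0,-1.1,0,1]]'; python3 go.py .4684 -.1503 .13 45
```

```text
clock: 20.1
position: [0.4671, -0.1504, 0.063]
tool_rot: [-3.141, -0.001, 2.358]
force: [0.3, 0.0, 1.3]
grip_width: 0.0854
finger_force: 0.0
20.1 [ 0.4671 -0.1504  0.063 ] [-1.7996e+02 -7.0000e-02  1.3508e+02] q [ 0.14  0.6   0.06  2.08 -0.08  0.47  1.05] F [0.3 0.  1.3] [-0.02  0.04 -0.05] w 0.0854 0.0
clock: 20.6
position: [0.4678, -0.1504, 0.0634]
tool_rot: [3.141, 0.001, 2.358]
force: [-1.1, 0.9, 0.6]
grip_width: 0.051
finger_force: 0.0
20.6 [ 0.4678 -0.1504  0.0634] [1.7998e+02 3.0000e-02 1.3509e+02] q [ 0.14  0.6   0.06  2.08 -0.08  0.47  1.05] F [-1.1  0.9  0.6] [ 0.05 -0.   -0.01] w 0.051 0.0
clock: 21.1
position: [0.4691, -0.1509, 0.132]
tool_rot: [3.139, 0.004, 2.357]
force: [0.8, 0.1, -0.8]
grip_width: 0.0854
finger_force: 0.0
21.1 [ 0.4691 -0.1509  0.132 ] [179.85   0.23 135.07] q [ 0.12  0.47  0.09  2.05 -0.07  0.62  1.04] F [ 0.8  0.1 -0.8] [-0.    0.01 -0.02] w 0.0854 0.0
(array([ 0.015, -0.001,  0.033]), np.float64(11.26))
```

```bash

python3 -m creep '[[0,0,-1.5,0,1],[0,0,-3,0,1],[0,0,-3,0,1]]' >/dev/null
python3 see.py abcd 12; python3 -c "
import cv2,numpy as np
b=lambda x,s:cv2.resize(x,None,fx=s,fy=s,interpolation=cv2.INTER_CUBIC)
cv2.imwrite('pics/k4.png',np.hstack([b(cv2.imread('pics/last_top.png')[180:300,310:450],2.8),b(cv2.imread('pics/last_side.png')[230:350,220:360],2.8)]))"
```

```text
a {'side': (array([ 0.4369, -0.1231]), np.float64(0.49)), 'top': (array([ 0.4616, -0.1672]), np.float64(9.7))} (array([ 0.4382, -0.1287]), np.float64(10.99))
b {'side': (array([ 0.4468, -0.3019]), np.float64(0.7)), 'top': (array([ 0.4545, -0.3007]), np.float64(9.92))} (array([ 0.4491, -0.3011]), np.float64(7.14))
c {'side': (array([ 0.6192, -0.2009]), np.float64(0.69)), 'top': (array([ 0.6106, -0.2169]), np.float64(10.62))} (array([ 0.6167, -0.2044]), np.float64(7.37))
d {'side': (array([ 0.5846, -0.3295]), np.float64(0.73)), 'top': (array([ 0.5859, -0.3243]), np.float64(9.94))} (array([ 0.5853, -0.3287]), np.float64(7.08))
```

View pics/k4.png

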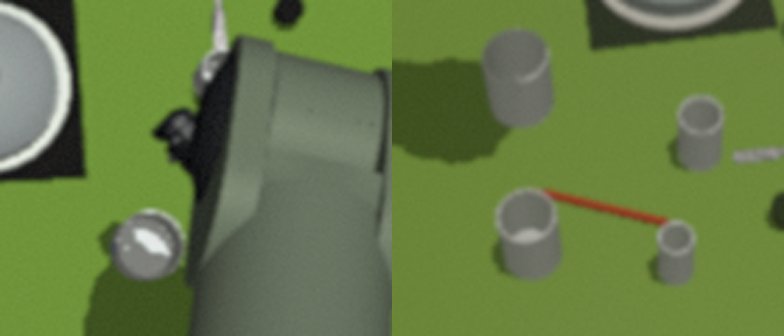

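```bash
sed -i 's/"a":(.468,-.150)/"a":(.440,-.124)/' see.py; python3 see.py a 5; python3 go.py .44 -.125 .2 135
```

```text
a {'side': (array([ 0.4369, -0.1232]), np.float64(0.5)), 'top': (array([ 0.4423, -0.131 ]), np.float64(2.84))} (array([ 0.4384, -0.1254]), np.float64(2.45))
21.68 [ 0.4677 -0.1503  0.3093] [1.7995e+02 5.0000e-02 1.3509e+02] q [ 0.09  0.23  0.13  1.86 -0.03  1.05  1.01] F [-0.8  0.4 -1. ] [-0.04 -0.02  0.01] w 0.0849 0.0
(array([ 0.626, -0.028,  1.821]), np.float64(0.01))
```

```bash

python3 -m creep '[[0.63,-0.03,1,0,1],[0.63,-0.03,2,0,1],[0.63,-0.03,3,0,1],[0.63,-0.03,3,0,1]]'; python3 go.py .44 -.1245 .064 135
```

```text
clock: 22.18
position: [0.4364, -0.1244, 0.1253]
tool_rot: [-3.136, -0.007, 2.358]
force: [0.5, 0.3, 1.1]
grip_width: 0.0857
finger_force: 0.0
22.18 [ 0.4364 -0.1244  0.1253] [-179.68   -0.42  135.09] q [ 0.08  0.44  0.08  2.13 -0.06  0.58  1.  ] F [0.5 0.3 1.1] [ 0.03 -0.01  0.03] w 0.0857 0.0
(array([-0.051,  0.047,  1.021]), np.float64(0.01))
```

```bash

python3 -m creep '[[0,0,0.5,0,1],[0,0,1.02,0,1],[0,0,1.02,0,1]]'; python3 go.py
python3 -m creep '[[0,0,0,0,0.7],[0,0,0,0,0.6],[0,0,0,0,0.6],[0,0,0,0,0.6]]' 20; python3 go.py
```

```text
clock: 22.55
position: [0.4392, -0.125, 0.0681]
tool_rot: [-3.141, -0.002, 2.358]
force: [0.2, 0.1, 0.3]
grip_width: 0.0855
finger_force: 0.0
22.55 [ 0.4392 -0.125   0.0681] [-1.7994e+02 -9.0000e-02  1.3508e+02] q [ 0.1   0.56  0.06  2.16 -0.08  0.43  1.01] F [0.2 0.1 0.3] [-0.03 -0.01  0.  ] w 0.0855 0.0
clock: 23.05
position: [0.4405, -0.1252, 0.0698]
tool_rot: [3.14, 0.002, 2.358]
force: [-0.6, -0.3, 9.4]
grip_width: 0.0682
finger_force: 20.0
23.05 [ 0.4405 -0.1252  0.0698] [1.7991e+02 1.2000e-01 1.3508e+02] q [ 0.1   0.55  0.06  2.16 -0.08  0.43  1.01] F [-0.6 -0.3  9.4] [-0.13  0.46  0.03] w 0.0682 20.01471882686019
```

```bash

python3 -m creep '[[0,0,0,0,1],[0,0,0,0,1],[0,0,-0.6,0,1],[0,0,-1,0,1]]' >/dev/null
python3 -m creep '[[0,0,0,1.2,1],[0,0,0,2.4,1],[0,0,0,3.6,1],[0,0,0,4.8,1],[0,0,0,6,1]]' >/dev/null
python3 -m creep '[[0,0,0,1.2,1],[0,0,0,2.4,1],[0,0,0,3.6,1],[0,0,0,4.8,1],[0,0,0,5.25,1]]'
python3 go.py .4405 -.1252 .066 45
```

```text
clock: 24.8
position: [0.4396, -0.1248, 0.1281]
tool_rot: [-3.142, -0.0, 0.783]
force: [0.4, -0.1, -0.0]
grip_width: 0.0856
finger_force: 0.0
24.8 [ 0.4396 -0.1248  0.1281] [-1.800e+02 -2.000e-02  4.488e+01] q [-0.25  0.5   0.52  2.15 -0.43  0.6  -0.2 ] F [ 0.4 -0.1 -0. ] [0.01 0.02 0.01] w 0.0856 0.0
(array([0.005, 0.016, 1.035]), np.float64(-0.01))
```

```bash

python3 -m creep '[[0,0,0.5,0,1],[0,0,1.03,0,1],[0,0,1.03,0,1],[0,0,1.03,0,0.7]]'
python3 -m creep '[[0,0,0,0,0.6],[0,0,0,0,0.6],[0,0,0,0,0.6],[0,0,0,0,0.6]]' 20; python3 go.py
```

```text
clock: 25.3
position: [0.4398, -0.1252, 0.067]
tool_rot: [3.141, -0.0, 0.786]
force: [-1.2, 0.7, 1.8]
grip_width: 0.07
finger_force: 0.7
clock: 25.8
position: [0.4401, -0.125, 0.0672]
tool_rot: [3.14, -0.001, 0.787]
force: [-1.7, 0.7, 10.5]
grip_width: 0.0665
finger_force: 21.9
25.8 [ 0.4401 -0.125   0.0672] [ 1.7994e+02 -7.0000e-02  4.5090e+01] q [-0.16  0.6   0.41  2.18 -0.53  0.46 -0.11] F [-1.7  0.7 10.5] [ 0.1   0.5  -0.05] w 0.0665 21.863577906042337
```

```bash

python3 -m creep '[[0,0,0,0,0.6],[0,0,-0.4,0,0.6],[0,0,-1.2,0,0.6],[0,0,-2.2,0,0.6],[0,0,-3.3,0,0.6]]' 30; python3 go.py .5855 .2889 .27 45
```

```text
clock: 26.42
position: [0.439, -0.1251, 0.2631]
tool_rot: [3.141, -0.0, 0.786]
force: [0.9, 1.7, -0.2]
grip_width: 0.0663
finger_force: 34.7
26.43 [ 0.439  -0.1251  0.2631] [ 1.7999e+02 -1.0000e-02  4.5050e+01] q [-0.44  0.28  0.72  2.02 -0.23  0.92 -0.38] F [ 0.9  1.7 -0.2] [ 0.06 -0.06  0.05] w 0.0663 34.66645695269108
(array([ 6.608, -3.146, -0.115]), np.float64(0.01))
```

```bash

python3 -m creep '[[0.6,-0.3,-0.12,0,0.6],[1.4,-0.65,-0.12,0,0.6],[2.2,-1,-0.12,0,0.6],[3,-1.4,-0.12,0,0.6],[3.8,-1.8,-0.12,0,0.6]]' >/dev/null
python3 -m creep '[[0.8,-0.35,0,0,0.6],[1.6,-0.75,0,0,0.6],[2.4,-1.15,0,0,0.6],[2.8,-1.35,0,0,0.6],[2.8,-1.35,0,0,0.6]]'; python3 go.py .5855 .2889 .27 45
```

```text
clock: 27.68
position: [0.585, 0.2909, 0.2681]
tool_rot: [3.141, -0.0, 0.79]
force: [0.6, -1.2, -1.2]
grip_width: 0.0663
finger_force: 34.7
27.68 [0.585  0.2909 0.2681] [ 1.7998e+02 -1.0000e-02  4.5240e+01] q [-0.91  0.61  0.58  1.51 -0.35  1.13 -1.04] F [ 0.6 -1.2 -1.2] [-0.04  0.01  0.06] w 0.0663 34.67990151140839
(array([-0.018,  0.029, -0.032]), np.float64(0.03))
```

```bash

python3 -m creep '[[-0.02,0.03,0.7,0,0.6],[-0.02,0.03,1.4,0,0.6],[-0.02,0.03,2,0,0.6],[-0.02,0.03,2.35,0,0.6],[-0.02,0.03,2.35,0,0.6]]';  python3 go.py .5855 .2889 .117 45
python3 -m creep '[[0,0,0.1,0,0.6],[0,0,0.14,0,0.6],[0,0,0.14,0,0.6]]';  python3 go.py
```

```text
clock: 28.3
position: [0.5854, 0.2862, 0.1265]
tool_rot: [-3.142, 0.001, 0.786]
force: [0.4, -0.2, -0.0]
grip_width: 0.0665
finger_force: 34.7
28.3 [0.5854 0.2862 0.1265] [-1.800e+02  7.000e-02  4.506e+01] q [-0.86  0.75  0.5   1.63 -0.44  0.87 -0.97] F [ 0.4 -0.2 -0. ] [ 0.01 -0.03 -0.  ] w 0.0665 34.66342625208199
(array([ 0.033, -0.031,  0.159]), np.float64(0.01))
clock: 28.68
position: [0.5858, 0.2869, 0.1187]
tool_rot: [3.142, -0.001, 0.787]
force: [0.3, 0.5, -1.4]
grip_width: 0.0667
finger_force: 34.7
28.68 [0.5858 0.2869 0.1187] [ 1.800e+02 -3.000e-02  4.509e+01] q [-0.85  0.76  0.49  1.64 -0.45  0.85 -0.96] F [ 0.3  0.5 -1.4] [ 0.01  0.04 -0.01] w 0.0667 34.67174457851797
```

```bash

python3 -m creep '[[0,0,0.025,0,0.6],[0,0,0.025,0,0.6],[0,0,0.025,0,0.6]]' >/dev/null;  python3 go.py
python3 -m creep '[[0,0,0,0,0.8],[0,0,0,0,0.85],[0,0,0,0,0.85]]' >/dev/null;  python3 go.py
python3 -m creep '[[0,0,-0.5,0,0.85],[0,0,-1.5,0,0.85],[0,0,-2.5,0,0.85],[0,0,-2.5,0,0.85]]' >/dev/null;  python3 go.py .45 -.3037 .26 135
```

```text
29.05 [0.586  0.2871 0.1175] [ 1.800e+02 -6.000e-02  4.509e+01] q [-0.85  0.77  0.49  1.64 -0.45  0.85 -0.96] F [-2.6  0.7  8.2] [-0.    0.26  0.03] w 0.0665 35.38374048192054
29.43 [0.5857 0.2867 0.1167] [1.800e+02 1.000e-02 4.508e+01] q [-0.85  0.77  0.49  1.64 -0.45  0.85 -0.96] F [ 0.7 -0.2  0.2] [-0.01 -0.02  0.09] w 0.0727 0.0
29.93 [0.5874 0.2871 0.2714] [179.9   -0.38  45.07] q [-0.91  0.6   0.59  1.51 -0.36  1.13 -1.04] F [-0.5  0.3 -1.5] [-0.01 -0.02  0.04] w 0.0726 0.0
(array([-8.589,  5.332,  0.142]), np.float64(-11.24))
```

```bash

python3 -m creep '[[-8.6,5.33,0,0,0.9],[-8.6,5.33,0,0,0.9],[-8.6,5.33,0,0,0.9],[-8.6,5.33,0,0,0.9],[-8.6,5.33,0,0,0.9]]' >/dev/null;  python3 go.py .45 -.3037 .26 45;python3 see.py bcd; python3 go.py .45 -.3037 .26 45
```

```text
30.55 [ 0.5138 -0.0193  0.2665] [-1.7999e+02  1.0000e-02  4.5100e+01] q [-0.58  0.37  0.66  1.88 -0.27  0.98 -0.58] F [ 0.7 -0.5  0.1] [-0.06 -0.05  0.01] w 0.0772 0.0
(array([-4.108,  2.593,  0.108]), np.float64(0.01))
b {'side': (array([ 0.4468, -0.302 ]), np.float64(0.7)), 'top': (array([ 0.4525, -0.3048]), np.float64(0.53))} (array([ 0.4495, -0.3035]), np.float64(1.13))
c {'side': (array([ 0.6192, -0.201 ]), np.float64(0.69)), 'top': (array([ 0.6282, -0.1897]), np.float64(4.28))} (array([ 0.6215, -0.1971]), np.float64(3.46))
d {'side': (array([ 0.5846, -0.3289]), np.float64(0.58)), 'top': (array([ 0.5901, -0.3316]), np.float64(0.47))} (array([ 0.5872, -0.3299]), np.float64(1.03))
30.65 [ 0.5129 -0.0238  0.2671] [1.7996e+02 4.0000e-02 4.4630e+01] q [-0.57  0.37  0.66  1.88 -0.27  0.98 -0.58] F [0.1 2.3 0.8] [ 0.03  0.01 -0.01] w 0.0768 0.0
(array([-4.022,  2.583,  0.123]), np.float64(-0.05))
```

```bash

python3 -m creep '[[-4.03,2.59,0,0,0.9],[-4.03,2.59,0,0,0.9],[-4.03,2.59,0.3,0,0.9],[-4.03,2.59,1,0,0.9],[-4.03,2.59,2,0,0.9]]' >/dev/null
python3 -m creep '[[0,0,0.2,0,0.9],[0,0,0.2,0,0.9]]'; python3 go.py .4497 -.3035 .07 45
```

```text
clock: 31.52
position: [0.4571, -0.2829, 0.1631]
tool_rot: [-3.14, 0.001, 0.787]
force: [-0.1, 0.3, -0.3]
grip_width: 0.0772
finger_force: 0.0
31.52 [ 0.4571 -0.2829  0.1631] [-1.7991e+02  3.0000e-02  4.5080e+01] q [ 0.02  0.56  0.59  1.92 -0.43  0.79  0.07] F [-0.1  0.3 -0.3] [ 0.03 -0.01  0.04] w 0.0772 0.0
(array([-0.33 ,  0.157,  1.551]), np.float64(0.01))
```

```bash

python3 -m creep '[[-0.33,0.16,0.2,0,0.9],[-0.33,0.16,0.7,0,0.9],[-0.33,0.16,0.9,0,0.9],[-0.33,0.16,0.9,0,0.9]]' >/dev/null; python3 go.py .4497 -.3035 .07 45
```

```text
32.02 [ 0.4507 -0.3035  0.11  ] [-1.7999e+02 -1.0000e-02  4.5150e+01] q [ 0.11  0.64  0.52  1.94 -0.49  0.69  0.16] F [-0.3 -0.3  0.4] [-0.01 -0.04 -0.06] w 0.0767 0.0
(array([-0.012, -0.011,  0.667]), np.float64(0.02))
```

```bash

python3 -m creep '[[0,0,0.4,0,0.9],[0,0,0.66,0,0.9],[0,0,0.66,0,0.7],[0,0,0.66,0,0.5],[0,0,0.66,0,0.5]]' 20 >/dev/null
python3 -m creep '[[0,0,0,0,0.5],[0,0,0,0,0.5]]' >/dev/null; python3 go.py
python3 -m creep '[[0,0,0,0,0.9],[0,0,0,0,0.9],[0,0,-0.6,0,0.9],[0,0,-1,0,0.9],[0,0,-1,0,0.9]]' >/dev/null;  python3 go.py .4497 -.3035 .13 135
```

```text
32.9 [ 0.4504 -0.3043  0.0704] [ 1.7997e+02 -2.0000e-02  4.5080e+01] q [ 0.15  0.7   0.47  1.96 -0.54  0.61  0.2 ] F [-1.3  0.9  5.6] [ 0.13  0.07 -0.06] w 0.0556 21.787340752780437
33.52 [ 0.4508 -0.3045  0.1313] [ 1.7987e+02 -5.0000e-02  4.5100e+01] q [ 0.09  0.61  0.55  1.93 -0.47  0.73  0.14] F [-0.3 -0.1 -0.3] [ 0.01 -0.    0.  ] w 0.0766 0.0
(array([-0.002, -0.025,  0.022]), np.float64(-11.24))
```

```bash

python3 -m creep '[[0,0,0,-1.2,0.9],[0,0,0,-2.4,0.9],[0,0,0,-3.6,0.9],[0,0,0,-4.8,0.9],[0,0,0,-6,0.9]]' >/dev/null
python3 -m creep '[[0,0,0,-1.2,0.9],[0,0,0,-2.4,0.9],[0,0,0,-3.6,0.9],[0,0,0,-4.8,0.9],[0,0,0,-5.24,0.9]]' >/dev/null
python3 -m creep '[[0,0,0,0,0.9],[0,0,0,0,0.9]]' >/dev/null
python3 go.py .4505 -.3040 .07 135
```

```text
35.02 [ 0.45   -0.304   0.1296] [-1.8000e+02 -4.0000e-02  1.3492e+02] q [ 0.4   0.55  0.12  1.92 -0.1   0.69  1.36] F [ 0.1  0.2 -0.4] [-0.02 -0.04  0.  ] w 0.077 0.0
(array([-0.007,  0.006,  0.993]), np.float64(-0.01))
```

```bash

python3 -m creep '[[0,0,0.6,0,0.9],[0,0,0.99,0,0.9],[0,0,0.99,0,0.7],[0,0,0.99,0,0.5],[0,0,0.99,0,0.5]]' >/dev/null
python3 -m creep '[[0,0,0,0,0.5],[0,0,0,0,0.5]]' 25 >/dev/null; python3 go.py
python3 -m creep '[[0,0,-0.3,0,0.5],[0,0,-1,0,0.5],[0,0,-2,0,0.5],[0,0,-3.3,0,0.5],[0,0,-3.3,0,0.5]]' >/dev/null;  python3 go.py .5858 .287 .27 135
```

```text
35.9 [ 0.4503 -0.3042  0.0709] [1.7999e+02 3.0000e-02 1.3500e+02] q [ 0.41  0.64  0.1   1.94 -0.11  0.56  1.37] F [ 0.1 -0.2 -0.2] [-0.03  0.04  0.  ] w 0.0548 27.141231251880527
36.52 [ 0.451  -0.3049  0.2736] [179.88   0.35 134.98] q [ 0.37  0.36  0.16  1.79 -0.07  1.    1.33] F [-0.4  0.2 -1.7] [ 0.01  0.03 -0.  ] w 0.055 27.15424122288823
(array([5.39 , 8.563, 0.046]), np.float64(-0.0))
```

```bash

python3 -m creep '[[0.4,0.7,0,0,0.5],[0.9,1.5,0,0,0.5],[1.4,2.3,0,0,0.5],[1.9,3.1,0,0,0.5],[2.4,3.9,0,0,0.5]]' >/dev/null
python3 -m creep '[[0.5,0.8,0,0,0.5],[1,1.6,0,0,0.5],[1.5,2.4,0,0,0.5],[2,3.2,0,0,0.5],[2.5,4,0,0,0.5]]' >/dev/null
python3 -m creep '[[0.3,0.4,0,0,0.5],[0.49,0.66,0,0,0.5],[0.49,0.66,0,0,0.5],[0.49,0.66,0,0,0.5]]' >/dev/null;  python3 go.py .5858 .287 .21 135
```

```text
38.27 [0.5848 0.2862 0.2688] [-1.7997e+02  3.0000e-02  1.3493e+02] q [-0.53  0.54 -0.03  1.49  0.02  1.11  0.22] F [-0.2 -0.3 -0.7] [-0.1  -0.02  0.  ] w 0.0548 27.151353377848864
(array([-0.003,  0.022,  0.98 ]), np.float64(-0.01))
```

```bash

python3 -m creep '[[0,0.02,0.6,0,0.5],[0,0.02,0.95,0,0.5],[0,0.02,0.95,0,0.5],[0,0.02,0.95,0,0.5]]' >/dev/null;  python3 go.py .5858 .287 .21 135
python3 -c "
from h import *
im=shot()
b=lambda x:cv2.resize(x,None,fx=5,fy=5,interpolation=cv2.INTER_CUBIC)
cv2.imwrite('pics/k5.png',np.hstack([b(im['top'][170:250,175:255]),b(im['side'][100:180,265:345])]))"
```

```text
38.77 [0.586  0.288  0.2128] [1.7994e+02 3.0000e-02 1.3495e+02] q [-0.53  0.59 -0.03  1.55  0.02  1.    0.22] F [-0.1 -0.1 -0.2] [-0.03  0.04  0.03] w 0.0546 27.147314054891467
(array([-0.009, -0.014,  0.047]), np.float64(-0.01))
```

View pics/k5.png

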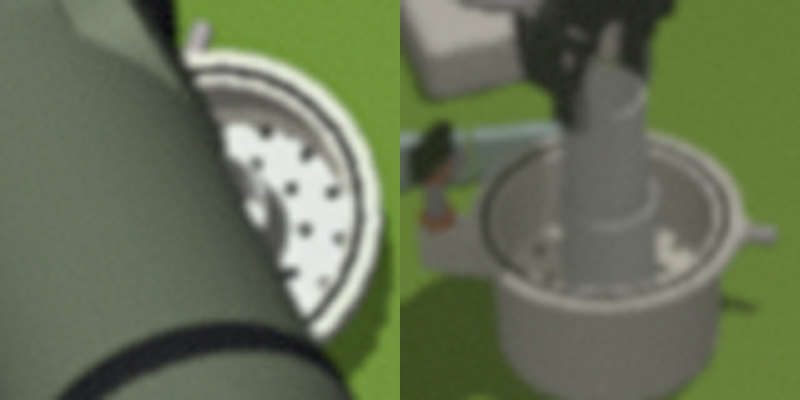

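```bash

python3 -m creep '[[0,-0.01,0.25,0,0.5],[0,-0.01,0.5,0,0.5],[0,-0.01,0.5,0,0.5]]' >/dev/null;  python3 go.py
python3 -m creep '[[0,0,0.25,0,0.5],[0,0,0.5,0,0.5],[0,0,0.6,0,0.5],[0,0,0.6,0,0.5]]' >/dev/null;  python3 go.py .5858 .287 .14 135
```

```text
39.25 [0.5843 0.2878 0.1798] [-1.7985e+02 -4.0000e-02  1.3501e+02] q [-0.53  0.63 -0.04  1.58  0.03  0.94  0.22] F [ 0.1 -0.9  0.8] [-0.05 -0.03 -0.02] w 0.0546 27.155653657391667
39.75 [0.5848 0.288  0.1451] [-1.7996e+02 -1.0000e-02  1.3501e+02] q [-0.52  0.67 -0.04  1.6   0.03  0.87  0.21] F [ 0.6 -0.3 -0.2] [ 0.04 -0.02  0.02] w 0.0547 27.154759196564555
(array([-0.024, -0.001,  0.084]), np.float64(0.0))
```

Inside, no contact. Go lower until the fingertips feel a's rim, or b's floor lands (TCP ≈ .125).

```bash

python3 -m creep '[[-0.01,0,0.06,0,0.5],[-0.01,0,0.06,0,0.5],[-0.01,0,0.06,0,0.5]]' >/dev/null;  python3 go.py
python3 -m creep '[[0,0,0.05,0,0.5],[0,0,0.05,0,0.5],[0,0,0.05,0,0.5]]' >/dev/null;  python3 go.py .5858 .287 .14 135
```

```text
40.12 [0.5855 0.2877 0.1423] [179.98   0.   135.  ] q [-0.52  0.67 -0.04  1.6   0.03  0.87  0.21] F [ 0.4  0.8 -0.8] [-0.02 -0.02  0.03] w 0.0552 27.158143166452646
40.5 [0.5854 0.2877 0.139 ] [-180.     -0.    135.01] q [-0.52  0.67 -0.04  1.61  0.03  0.86  0.21] F [-0.7  0.8 -0. ] [0.02 0.02 0.  ] w 0.0546 27.15573202818632
(array([-0.013, -0.004, -0.016]), np.float64(0.0))
```

```bash

python3 -m creep '[[0,0,0,0,0.68],[0,0,0,0,0.72],[0,0,0,0,0.76],[0,0,0,0,0.76]]' 20 >/dev/null;  python3 go.py
python3 -m creep '[[0,0,-0.5,0,0.76],[0,0,-1.3,0,0.76],[0,0,-2.3,0,0.76],[0,0,-2.3,0,0.76]]' >/dev/null;  python3 go.py .6222 -.203 .26 135
```

```text
41.0 [0.5854 0.2877 0.139 ] [180.   0. 135.] q [-0.52  0.67 -0.04  1.61  0.03  0.86  0.21] F [ 0.5 -0.  -0.2] [-0.01 -0.09  0.03] w 0.0648 0.0
41.5 [0.587  0.2885 0.2819] [1.7959e+02 1.1000e-01 1.3499e+02] q [-0.53  0.53 -0.03  1.47  0.02  1.13  0.22] F [ 0.6  0.3 -1.3] [0.03 0.02 0.02] w 0.065 0.0
(array([-6.207, -5.379,  0.339]), np.float64(-0.0))
```

```bash

python3 -m creep '[[-6.2,-5.38,0,0,0.8],[-6.2,-5.38,0,0,0.8],[-6.2,-5.38,0,0,0.8],[-6.2,-5.38,0,0,0.8],[-6.2,-5.38,0,0,0.8]]' >/dev/null
python3 -c "
from h import *
im=shot()
b=lambda x:cv2.resize(x,None,fx=5,fy=5,interpolation=cv2.INTER_CUBIC)
cv2.imwrite('pics/k6.png',np.hstack([b(im['top'][170:250,175:255]),b(im['side'][100:180,265:345])]))"
python3 go.py .6223 -.2025 .26 135
```

```text
42.23 [ 0.6071 -0.032   0.2767] [-1.7985e+02  1.1000e-01  1.3449e+02] q [-0.07  0.46  0.03  1.61 -0.01  1.08  0.74] F [0.5 0.2 0.5] [0.04 0.04 0.01] w 0.0679 0.0
(array([-2.204, -1.81 ,  0.287]), np.float64(-0.06))
```

View pics/k6.png

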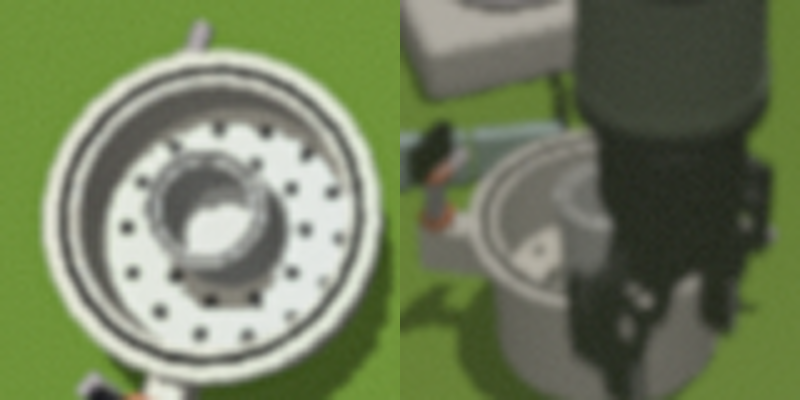

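```bash

python3 -m creep '[[-2.2,-1.81,0.3,0,0.8],[-2.2,-1.81,0.3,0,0.8],[-2.2,-1.81,0.3,0,0.8],[-2.2,-1.81,0.8,0,0.8],[-2.2,-1.81,1.6,0,0.8]]' >/dev/null
python3 -m creep '[[0,0,0.1,0,0.8],[0,0,0.1,0,0.8]]' >/dev/null
python3 go.py .6223 -.2025 .066 135; python3 -c "
from h import *
print(ray('top',(216.1,210.9),.134))"
```

```text
43.1 [ 0.6244 -0.194   0.1758] [1.7999e+02 1.0000e-02 1.3502e+02] q [ 0.18  0.64  0.05  1.58 -0.04  0.93  1.02] F [-0.9 -0.2  1.3] [-0.03  0.02 -0.03] w 0.0684 0.0
(array([-0.075, -0.126,  1.83 ]), np.float64(0.0))
[0.5887986  0.28513202 0.134     ]
```

```bash

python3 -m creep '[[-0.07,-0.13,0.3,0,0.8],[-0.07,-0.13,0.8,0,0.8],[-0.07,-0.13,1,0,0.8],[-0.07,-0.13,1,0,0.8]]' >/dev/null
python3 go.py .6223 -.2025 .066 135
```

```text
43.6 [ 0.6214 -0.2028  0.1149] [-1.7998e+02 -2.0000e-02  1.3500e+02] q [ 0.2   0.71  0.04  1.62 -0.04  0.82  1.04] F [ 0.4  0.6 -0.3] [ 0.03 -0.02 -0.04] w 0.0679 0.0
(array([-0.007,  0.014,  0.815]), np.float64(0.0))
```

```bash

python3 -m creep '[[0,0.01,0.4,0,0.8],[0,0.01,0.81,0,0.8],[0,0.01,0.81,0,0.6],[0,0.01,0.81,0,0.4],[0,0.01,0.81,0,0.35]]' 20 >/dev/null
python3 -m creep '[[0,0,0,0,0.35],[0,0,0,0,0.35]]' >/dev/null; python3 go.py
python3 -m creep '[[0,0,0,0,0.8],[0,0,0,0,0.8],[0,0,-0.6,0,0.8],[0,0,-1,0,0.8],[0,0,-1,0,0.8]]' >/dev/null;  python3 go.py
python3 -m creep '[[0,0,0,1.2,0.8],[0,0,0,2.4,0.8],[0,0,0,3.6,0.8],[0,0,0,4.8,0.8],[0,0,0,6,0.8]]' >/dev/null
python3 -m creep '[[0,0,0,1.2,0.8],[0,0,0,2.4,0.8],[0,0,0,3.6,0.8],[0,0,0,4.8,0.8],[0,0,0,5.25,0.8]]' >/dev/null
python3 -m creep '[[0,0,0,0,0.8],[0,0,0,0,0.8]]' >/dev/null
python3 go.py .6223 -.2025 .066 45
```

```text
44.48 [ 0.6226 -0.2024  0.0674] [1.7995e+02 8.0000e-02 1.3500e+02] q [ 0.2   0.77  0.04  1.64 -0.04  0.73  1.04] F [0.  0.2 7.1] [ 0.03  0.07 -0.02] w 0.044 21.019751513376832
45.1 [ 0.6228 -0.2025  0.1282] [1.7992e+02 1.4000e-01 1.3500e+02] q [ 0.2   0.69  0.04  1.61 -0.04  0.84  1.04] F [ 0.6 -0.1 -0.8] [ 0.01 -0.02 -0.03] w 0.0688 0.0
46.6 [ 0.6218 -0.2022  0.126 ] [-1.7997e+02  2.0000e-02  4.5100e+01] q [-0.06  0.75  0.46  1.63 -0.41  0.86 -0.23] F [ 0.6 -0.1 -0.2] [-0.   -0.02 -0.02] w 0.0683 0.0
(array([0.003, 0.011, 0.999]), np.float64(0.01))
```

```bash

python3 -m creep '[[0,0.01,0.5,0,0.8],[0,0.01,0.99,0,0.8],[0,0.01,0.99,0,0.6],[0,0.01,0.99,0,0.4],[0,0.01,0.99,0,0.35]]' 20 >/dev/null
python3 -m creep '[[0,0,0,0,0.35],[0,0,0,0,0.35]]' 25 >/dev/null; python3 go.py
python3 -m creep '[[0,0,-0.3,0,0.35],[0,0,-1,0,0.35],[0,0,-2,0,0.35],[0,0,-3.3,0,0.35],[0,0,-3.3,0,0.35]]' >/dev/null;  python3 go.py .5858 .2872 .265 45
```

```text
47.48 [ 0.6226 -0.2026  0.0674] [ 1.7998e+02 -2.0000e-02  4.5020e+01] q [-0.04  0.82  0.42  1.65 -0.45  0.76 -0.2 ] F [ 0.5 -0.5  0.2] [ 0.04  0.02 -0.02] w 0.044 25.98297360353172
48.1 [ 0.6234 -0.2035  0.2705] [179.69  -0.19  44.97] q [-0.11  0.6   0.54  1.5  -0.33  1.13 -0.29] F [ 0.1  1.2 -1.4] [ 0.02  0.03 -0.03] w 0.0437 26.002030447125435
(array([ 5.337, -6.229,  0.075]), np.float64(-0.0))
```

```bash

python3 -m creep '[[0.5,-0.6,0,0,0.35],[1.1,-1.3,0,0,0.35],[1.7,-2,0,0,0.35],[2.3,-2.7,0,0,0.35],[2.9,-3.4,0,0,0.35]]' >/dev/null
python3 -m creep '[[0.6,-0.7,0,0,0.35],[1.2,-1.4,0,0,0.35],[1.8,-2.1,0,0,0.35],[2.44,-2.83,0,0,0.35],[2.44,-2.83,0,0,0.35]]' >/dev/null
python3 -m creep '[[0,0,0.5,0,0.35],[0,0,0.8,0,0.35],[0,0,0.8,0,0.35],[0,0,0.8,0,0.35]]' >/dev/null
python3 go.py .5857 .2872 .21 45
```

```text
49.85 [0.5851 0.288  0.2179] [ 1.7998e+02 -5.0000e-02  4.4980e+01] q [-0.86  0.64  0.5   1.56 -0.34  1.02 -1.05] F [-0.4 -0.4 -0.2] [ 0.04 -0.   -0.05] w 0.0439 25.992012480273843
(array([-0.002,  0.017,  0.132]), np.float64(-0.0))
```

```bash

python3 -m creep '[[0,0.02,0.2,0,0.35],[0,0.02,0.4,0,0.35],[0,0.02,0.4,0,0.35]]' >/dev/null; python3 go.py
python3 -m creep '[[0,0,0.1,0,0.35],[0,0,0.2,0,0.35],[0,0,0.2,0,0.35]]' >/dev/null; python3 go.py .5857 .2872 .14 45
```

```text
50.23 [0.5849 0.2872 0.1918] [-1.7997e+02  1.0000e-01  4.5000e+01] q [-0.85  0.67  0.48  1.59 -0.35  0.98 -1.04] F [-0.   0.1  0.2] [ 0.03  0.   -0.02] w 0.0435 25.990723706781864
50.6 [0.5852 0.2873 0.1805] [-1.7999e+02  4.0000e-02  4.5010e+01] q [-0.85  0.68  0.48  1.6  -0.36  0.96 -1.04] F [ 0.1 -0.6 -0.6] [ 0.01 -0.01 -0.  ] w 0.0439 25.989426858723164
(array([0.004, 0.007, 0.675]), np.float64(0.0))
```

```bash

python3 -m creep '[[0,0,0.2,0,0.35],[0,0,0.4,0,0.35],[0,0,0.6,0,0.35],[0,0,0.6,0,0.35]]' >/dev/null; python3 go.py
python3 -m creep '[[0,0,0.07,0,0.35],[0,0,0.07,0,0.35]]' >/dev/null; python3 go.py .5857 .2872 .14 45
```

```text
51.1 [0.5849 0.2872 0.1437] [-1.7998e+02  1.0000e-01  4.5010e+01] q [-0.83  0.72  0.45  1.62 -0.38  0.89 -1.02] F [-0.1 -0.7 -0.6] [-0.05 -0.03 -0.03] w 0.0436 25.991181302815676
51.35 [0.5854 0.2874 0.1408] [-180.      0.     45.01] q [-0.83  0.72  0.45  1.62 -0.38  0.88 -1.02] F [-1.  -0.4  0.2] [-0.03  0.01 -0.01] w 0.0438 25.991459609940648
(array([0.001, 0.005, 0.013]), np.float64(0.0))
```

Release and go for d.

```bash

python3 -m creep '[[0,0,0,0,0.55],[0,0,0,0,0.6],[0,0,0,0,0.6],[0,0,0,0,0.6]]' 20 >/dev/null;  python3 go.py
python3 -m creep '[[0,0,-0.5,0,0.6],[0,0,-1.3,0,0.6],[0,0,-2.2,0,0.6],[0,0,-2.2,0,0.6]]' >/dev/null;  python3 go.py .5875 -.33 .265 45
```

```text
51.85 [0.5854 0.2874 0.1409] [-1.800e+02 -1.000e-02  4.501e+01] q [-0.83  0.72  0.45  1.62 -0.38  0.88 -1.02] F [ 0.7  0.2 -1. ] [0.01 0.   0.01] w 0.0512 0.0
52.35 [0.5869 0.2877 0.277 ] [179.92  -0.35  45.  ] q [-0.87  0.58  0.53  1.5  -0.31  1.13 -1.08] F [-0.2  0.1 -0.2] [0.01 0.05 0.04] w 0.0512 0.0
(array([-7.274,  7.287,  0.166]), np.float64(-0.0))
```

```bash

python3 -m creep '[[-7.27,7.29,0.1,0,0.65],[-7.27,7.29,0.1,0,0.65],[-7.27,7.29,0.1,0,0.65],[-7.27,7.29,0.1,0,0.65],[-7.27,7.29,0.1,0,0.65]]' >/dev/null;  python3 go.py .5875 -.3303 .265 45
python3 see.py d; python3 -c "
from h import *
im=shot()
b=lambda x:cv2.resize(x,None,fx=5,fy=5,interpolation=cv2.INTER_CUBIC)
cv2.imwrite('pics/k7.png',np.hstack([b(im['top'][170:250,175:255]),b(im['side'][100:180,265:345])]))"
python3 go.py .5875 -.3303 .265 45
```

```text
52.98 [ 0.5854 -0.0269  0.2693] [-1.7998e+02  1.0000e-02  4.5020e+01] q [-0.44  0.48  0.56  1.69 -0.29  1.05 -0.57] F [ 0.3 -1.5 -0.2] [-0.02 -0.   -0.  ] w 0.0554 0.0
(array([-3.553,  3.599,  0.071]), np.float64(0.0))
d {'side': (array([ 0.5846, -0.3287]), np.float64(0.57)), 'top': (array([ 0.5902, -0.3316]), np.float64(0.48))} (array([ 0.587, -0.33 ]), np.float64(1.03))
53.17 [ 0.5856 -0.0261  0.2694] [-1.7997e+02  2.0000e-02  4.4870e+01] q [-0.44  0.48  0.56  1.69 -0.29  1.05 -0.58] F [-0.   0.2  0.4] [ 0.06 -0.02 -0.02] w 0.0556 0.0
(array([-3.555,  3.615,  0.072]), np.float64(-0.02))
```

View pics/k7.png

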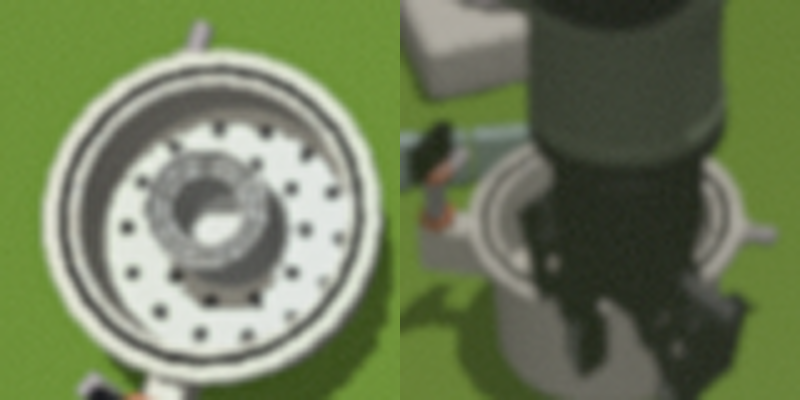

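Three concentric rims around (208,207): a, b, c are nested. Now d.

```bash

python3 -m creep '[[-3.55,3.61,0.3,0,0.7],[-3.55,3.61,0.3,0,0.7],[-3.55,3.61,0.3,0,0.7],[-3.55,3.61,0.3,0,0.7],[-3.55,3.61,0.3,0,0.7]]' >/dev/null
python3 -m creep '[[0,0,0,0,0.7],[0,0,1,0,0.7],[0,0,2,0,0.7],[0,0,2,0,0.7],[0,0,2,0,0.7]]' >/dev/null
python3 go.py .5875 -.3303 .061 45
```

```text
54.42 [ 0.5897 -0.3285  0.1339] [ 1.799e+02 -4.000e-02  4.507e+01] q [ 0.13  0.77  0.48  1.56 -0.42  0.91 -0.03] F [ 0.1 -0.6  0.2] [0.   0.05 0.06] w 0.0601 0.0
(array([-0.048, -0.007,  1.215]), np.float64(0.01))
```

```bash

python3 -m creep '[[-0.04,0,0.6,0,0.7],[-0.04,0,1.21,0,0.7],[-0.04,0,1.21,0,0.6],[-0.04,0,1.21,0,0.35],[-0.04,0,1.21,0,0.25]]' 20 >/dev/null
python3 -m creep '[[0,0,0,0,0.25],[0,0,0,0,0.25]]' >/dev/null; python3 go.py
python3 -m creep '[[0,0,0,0,0.7],[0,0,0,0,0.7],[0,0,-0.6,0,0.7],[0,0,-1,0,0.7],[0,0,-1,0,0.7]]' >/dev/null;  python3 go.py
python3 -m creep '[[0,0,0,-1.2,0.7],[0,0,0,-2.4,0.7],[0,0,0,-3.6,0.7],[0,0,0,-4.8,0.7],[0,0,0,-6,0.7]]' >/dev/null
python3 -m creep '[[0,0,0,-1.2,0.7],[0,0,0,-2.4,0.7],[0,0,0,-3.6,0.7],[0,0,0,-4.8,0.7],[0,0,0,-5.25,0.7]]' >/dev/null
python3 -m creep '[[0,0,0,0,0.7],[0,0,0,0,0.7]]' >/dev/null
python3 go.py .5875 -.3303 .061 135
```

```text
55.3 [ 0.588  -0.3311  0.062 ] [ 1.7982e+02 -8.0000e-02  4.5010e+01] q [ 0.16  0.86  0.43  1.59 -0.46  0.79  0.01] F [-2.2  1.6 10.7] [0.35 0.32 0.01] w 0.0329 19.720293156947264
55.92 [ 0.5877 -0.3311  0.1213] [ 1.7983e+02 -6.0000e-02  4.5010e+01] q [ 0.14  0.79  0.47  1.57 -0.43  0.88 -0.02] F [-0.  -0.1 -1.1] [-0.03  0.03 -0.  ] w 0.0595 0.0
57.42 [ 0.5866 -0.3305  0.1189] [-1.7999e+02 -3.0000e-02  1.3491e+02] q [ 0.39  0.73  0.06  1.56 -0.05  0.85  1.25] F [-0.1  0.4 -0.1] [-0.03  0.06  0.01] w 0.0596 0.0
(array([-0.008,  0.013,  0.964]), np.float64(-0.01))
```

```bash

python3 -m creep '[[-0.01,0.01,0.5,0,0.7],[-0.01,0.01,0.95,0,0.7],[-0.01,0.01,0.95,0,0.5],[-0.01,0.01,0.95,0,0.35],[-0.01,0.01,0.95,0,0.25]]' 20 >/dev/null
python3 -m creep '[[0,0,0,0,0.25],[0,0,0,0,0.25]]' 25 >/dev/null; python3 go.py
python3 -m creep '[[0,0,-0.3,0,0.25],[0,0,-1,0,0.25],[0,0,-2,0,0.25],[0,0,-3.3,0,0.25],[0,0,-3.3,0,0.25]]' >/dev/null;  python3 go.py .5856 .2874 .265 135
```

```text
58.3 [ 0.5878 -0.3306  0.0626] [1.7999e+02 3.0000e-02 1.3500e+02] q [ 0.39  0.81  0.05  1.58 -0.05  0.76  1.25] F [-0.9 -0.3  0.3] [ 0.01 -0.04  0.03] w 0.0328 25.049477331340313
58.92 [ 0.5887 -0.3314  0.2661] [179.87   0.38 134.99] q [ 0.38  0.58  0.08  1.43 -0.05  1.12  1.25] F [0.  0.4 0.1] [ 0.04  0.02 -0.03] w 0.0331 25.053810719400644
(array([ 7.33 ,  7.254, -0.013]), np.float64(-0.0))
```

```bash

python3 -m creep '[[0.6,0.6,0,0,0.25],[1.3,1.3,0,0,0.25],[2,2,0,0,0.25],[2.7,2.7,0,0,0.25],[3.4,3.4,0,0,0.25]]' >/dev/null
python3 -m creep '[[0.7,0.7,0,0,0.25],[1.4,1.4,0,0,0.25],[2.1,2.1,0,0,0.25],[2.8,2.8,0,0,0.25],[3.4,3.4,0,0,0.25]]' >/dev/null
python3 -m creep '[[0.54,0.46,0,0,0.25],[0.54,0.46,0,0,0.25],[0.54,0.46,0.5,0,0.25],[0.54,0.46,0.8,0,0.25],[0.54,0.46,0.8,0,0.25]]' >/dev/null
python3 go.py .5856 .2874 .21 135
```

```text
60.8 [0.5838 0.288  0.2112] [-1.7987e+02 -2.0000e-02  1.3497e+02] q [-0.53  0.59 -0.03  1.55  0.02  1.    0.22] F [-0.3  0.3  0.6] [ 0.   -0.02  0.05] w 0.0327 25.05620140582323
(array([-0.028,  0.015,  0.02 ]), np.float64(-0.0))
```

```bash

python3 -m creep '[[-0.02,0.01,0,0,0.25],[-0.02,0.01,0.2,0,0.25],[-0.02,0.01,0.35,0,0.25],[-0.02,0.01,0.5,0,0.25],[-0.02,0.01,0.5,0,0.25]]' >/dev/null; python3 go.py
python3 -m creep '[[0,0,0.2,0,0.25],[0,0,0.4,0,0.25],[0,0,0.6,0,0.25],[0,0,0.6,0,0.25]]' >/dev/null; python3 go.py .5856 .2874 .141 135
```

```text
61.42 [0.5851 0.2883 0.1812] [-1.7992e+02 -2.0000e-02  1.3501e+02] q [-0.53  0.63 -0.03  1.57  0.02  0.94  0.22] F [ 0.7  0.2 -0.4] [-0.02 -0.01 -0.  ] w 0.0326 25.062019620090723
61.92 [0.5849 0.2882 0.1449] [-1.7989e+02 -3.0000e-02  1.3501e+02] q [-0.53  0.67 -0.04  1.6   0.03  0.87  0.21] F [-0.3 -0.1 -0.6] [-0.04  0.05  0.07] w 0.0327 25.062036272138357
(array([-0.017, -0.001,  0.065]), np.float64(0.0))
```

```bash

python3 -m creep '[[0,0,0.06,0,0.25],[0,0,0.06,0,0.25]]' >/dev/null; python3 go.py
python3 -m creep '[[0,0,0,0,0.4],[0,0,0,0,0.45],[0,0,0,0,0.45],[0,0,0,0,0.45]]' 20 >/dev/null;  python3 go.py
python3 -m creep '[[0,0,-0.5,0,0.5],[0,0,-1.3,0,0.5],[0,0,-2.2,0,0.5],[0,0,-2.2,0,0.5]]' >/dev/null;  python3 go.py .6129 .0478 .26 165
```

```text
62.17 [0.5855 0.2884 0.1426] [180.     0.   135.01] q [-0.53  0.67 -0.04  1.6   0.03  0.87  0.21] F [-0.5  1.   0.2] [-0.05  0.01  0.05] w 0.0332 25.063366536051035
62.67 [0.5855 0.2884 0.1426] [179.99   0.   135.  ] q [-0.53  0.67 -0.04  1.6   0.03  0.87  0.21] F [-0.4 -1.1  0.5] [ 0.03 -0.04  0.  ] w 0.0382 0.0
63.17 [0.5869 0.2892 0.2789] [1.7963e+02 1.0000e-01 1.3499e+02] q [-0.53  0.53 -0.03  1.48  0.02  1.13  0.22] F [ 0.5  0.4 -0.1] [-0.01  0.02 -0.01] w 0.0427 0.0
(array([-3.151, -2.539,  0.304]), np.float64(-3.75))
```

```bash

python3 -m creep '[[-3.15,-2.54,0,-3.76,0.7],[-3.15,-2.54,0,-3.76,0.7],[-3.15,-2.54,0,-3.76,0.7],[-3.15,-2.54,0,-3.76,0.7],[-3.15,-2.54,0,-3.76,0.7]]' >/dev/null
python3 -c "
from h import *
im=shot()
b=lambda x:cv2.resize(x,None,fx=5,fy=5,interpolation=cv2.INTER_CUBIC)
cv2.imwrite('pics/k8.png',np.hstack([b(im['top'][170:250,175:255]),b(im['side'][100:180,265:345])]))"
python3 go.py .6129 .0478 .26 165.1
```

```text
63.9 [0.6112 0.0469 0.2741] [ 1.7999e+02 -4.0000e-02  1.6503e+02] q [-0.09  0.47 -0.11  1.59  0.06  1.09  1.09] F [ 0.1 -0.1 -0. ] [ 0.03 -0.05 -0.01] w 0.0603 0.0
(array([-0.024,  0.022,  0.235]), np.float64(-0.01))
```

View pics/k8.png

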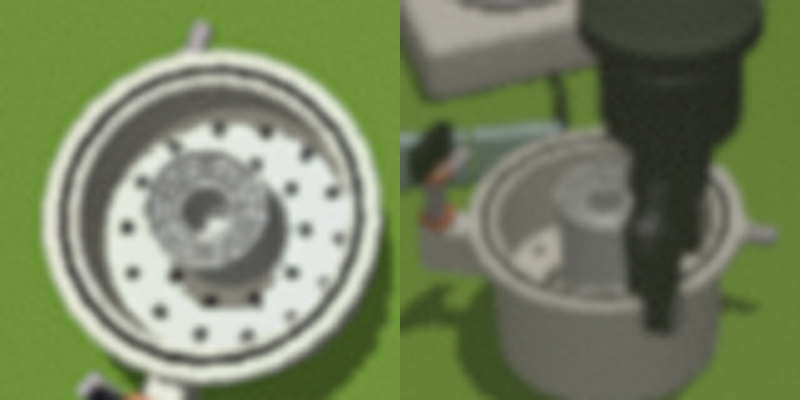

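```bash

python3 -m creep '[[-0.02,0.02,0.8,0,0.7],[-0.02,0.02,1.6,0,0.7],[-0.02,0.02,2.4,0,0.7],[-0.02,0.02,2.4,0,0.7]]' >/dev/null
python3 go.py .6130 .0478 .0635 165.1
```

```text
64.4 [0.6107 0.0493 0.1277] [-179.9    -0.32  165.21] q [-0.1   0.64 -0.11  1.72  0.09  0.8   1.06] F [-0.   0.8  1.4] [0.01 0.04 0.  ] w 0.0597 0.0
(array([-0.049, -0.013,  1.069]), np.float64(0.01))
```

```bash

python3 -m creep '[[-0.02,-0.01,0.5,0,0.7],[-0.02,-0.01,1,0,0.7],[-0.02,-0.01,1,0,0.7],[-0.02,-0.01,1,0,0.7]]' >/dev/null
python3 go.py .6130 .0478 .0635 165.1
```

```text
64.9 [0.6149 0.0476 0.0728] [1.7994e+02 1.2000e-01 1.6511e+02] q [-0.11  0.72 -0.1   1.74  0.1   0.69  1.05] F [ 0.4 -0.1  0.2] [ 0.01 -0.02  0.  ] w 0.0596 0.0
(array([ 0.032, -0.006,  0.155]), np.float64(0.0))
```

```bash

python3 -m creep '[[0.03,0,0.08,0,0.7],[0.03,0,0.15,0,0.7],[0.03,0,0.15,0,0.7]]' >/dev/null; python3 go.py
python3 -m creep '[[0,0,0,0,0.4],[0,0,0,0,0.2],[0,0,0,0,0.1],[0,0,0,0,0.1],[0,0,0,0,0.1]]' 40 >/dev/null; python3 go.py
python3 -m creep '[[0,0,-0.05,0,0.1],[0,0,-0.4,0,0.1],[0,0,-1.2,0,0.1],[0,0,-2.2,0,0.1],[0,0,-3.5,0,0.1]]' 60 >/dev/null
python3 -m creep '[[0,0,0,0,0.1],[0,0,0,0,0.1]]' >/dev/null
python3 go.py .5858 .2887 .275 165.1
```

```text
65.28 [0.612  0.0474 0.0615] [-1.7999e+02 -2.0000e-02  1.6509e+02] q [-0.11  0.73 -0.1   1.75  0.11  0.67  1.05] F [-1.2 -0.3  0. ] [-0.01 -0.01 -0.07] w 0.0597 0.0
65.9 [0.6122 0.0475 0.0618] [1.7999e+02 1.0000e-02 1.6509e+02] q [-0.11  0.73 -0.1   1.75  0.11  0.67  1.05] F [-1.6 -0.3  5.3] [0.08 0.32 0.01] w 0.0303 39.67672560713254
66.78 [0.6115 0.0474 0.2551] [-1.7997e+02 -6.0000e-02  1.6509e+02] q [-0.1   0.49 -0.11  1.61  0.06  1.05  1.08] F [-1.1 -0.2 -4.2] [ 0.03 -0.01 -0.  ] w 0.0298 60.24535625358112
(array([ 1.449,  3.776, -0.332]), np.float64(-0.0))
```

```bash

python3 -m creep '[[0.2,0.5,-0.33,0,0.1],[0.5,1.2,-0.33,0,0.1],[0.8,2,-0.33,0,0.1],[1.1,2.8,-0.33,0,0.1],[1.46,3.78,-0.33,0,0.1]]' >/dev/null
python3 -m creep '[[0,0,0,0,0.1],[0,0,0,0,0.1],[0,0,0,0,0.1]]' >/dev/null
python3 go.py .5852 .2885 .19 165.1
```

```text
67.78 [0.586  0.2876 0.275 ] [-1.7992e+02 -4.0000e-02  1.6499e+02] q [-0.45  0.54 -0.15  1.47  0.09  1.14  0.69] F [ 0.5 -0.4 -3.4] [ 0.01  0.01 -0.04] w 0.0299 60.701091033406556
(array([0.016, 0.014, 1.416]), np.float64(-0.01))
```

```bash

python3 -m creep '[[0.01,0.01,0.4,0,0.1],[0.01,0.01,0.8,0,0.1],[0.01,0.01,1.2,0,0.1],[0.01,0.01,1.4,0,0.1],[0.01,0.01,1.4,0,0.1]]' >/dev/null
python3 -m creep '[[0,0,0,0,0.1],[0,0,0,0,0.1]]' >/dev/null
python3 go.py .5852 .2885 .176 165.1
```

```text
68.65 [0.5857 0.2899 0.1928] [1.7995e+02 5.0000e-02 1.6508e+02] q [-0.45  0.62 -0.15  1.56  0.11  0.97  0.67] F [ 0.5 -0.1 -3. ] [0.   0.01 0.05] w 0.0301 60.714110678527504
(array([ 0.003, -0.025,  0.279]), np.float64(-0.0))
```

```bash

python3 -m creep '[[0,-0.02,0.1,0,0.1],[0,-0.02,0.2,0,0.1],[0,-0.02,0.24,0,0.1],[0,-0.02,0.24,0,0.1]]' >/dev/null; python3 go.py .5852 .2885 .1745 165.1
python3 -m creep '[[0,0,0.02,0,0.1],[0,0,0.02,0,0.1]]' >/dev/null; python3 go.py .5852 .2885 .1745 165.1
python3 -m creep '[[0,0,0.02,0,0.1],[0,0,0.02,0,0.1]]' >/dev/null; python3 go.py .5852 .2885 .1745 165.1
```

```text
69.15 [0.585  0.2886 0.1772] [-1.7998e+02 -2.0000e-02  1.6509e+02] q [-0.45  0.63 -0.15  1.57  0.11  0.94  0.67] F [ 0.7 -0.1 -3.3] [-0.02 -0.01 -0.  ] w 0.03 60.73140759835951
(array([-0.004, -0.   ,  0.045]), np.float64(-0.0))
69.4 [0.5851 0.2886 0.1763] [-180.     -0.    165.09] q [-0.45  0.63 -0.15  1.58  0.11  0.94  0.67] F [ 0.3 -1.1 -3.4] [0.01 0.03 0.  ] w 0.03 60.73158387676813
(array([-0.002, -0.001,  0.03 ]), np.float64(-0.0))
69.65 [0.585  0.2886 0.175 ] [-180.     -0.    165.09] q [-0.45  0.63 -0.15  1.58  0.11  0.94  0.67] F [ 0.4  0.8 -3.5] [0.01 0.02 0.02] w 0.0302 60.731992739019915
(array([-0.003, -0.001,  0.008]), np.float64(-0.0))
```

```bash

python3 -m creep '[[0,0,0.02,0,0.1],[0,0,0.02,0,0.1]]' >/dev/null; python3 go.py
python3 -m creep '[[0,0,0.015,0,0.1],[0,0,0.015,0,0.1]]' >/dev/null; python3 go.py
```

```text
69.9 [0.5851 0.2886 0.174 ] [1.7999e+02 1.0000e-02 1.6508e+02] q [-0.45  0.64 -0.15  1.58  0.11  0.94  0.67] F [-1.3 -1.2 -0.9] [-0.04  0.16  0.05] w 0.0301 60.959075095597655
70.15 [0.5852 0.2886 0.174 ] [1.7998e+02 3.0000e-02 1.6508e+02] q [-0.45  0.64 -0.15  1.58  0.11  0.94  0.67] F [-5.1 -3.3 10.4] [-0.61  1.   -0.01] w 0.0303 62.2322432580404
```

```bash

python3 -m creep '[[0,0,-0.012,0,0.1],[0,0,-0.012,0,0.3],[0,0,-0.012,0,0.6],[0,0,-0.012,0,0.7],[0,0,-0.012,0,0.7]]' 40 >/dev/null; python3 go.py
python3 -m creep '[[0,0,-0.5,0,0.7],[0,0,-1.4,0,0.7],[0,0,-1.8,0,0.7]]' >/dev/null
python3 -m creep '[[-1,-3.5,0,0,0.7],[-1,-3.5,0,0,0.7],[-1,-3.5,0,0,0.7],[-1,-3.5,0,0,0.7],[-1,-3.5,0,0,0.7]]' >/dev/null
python3 - <<'E'
from h import *
im=shot()
for nm,b in(("lidknob",{"top":(203,199,222,218),"side":(298,120,314,134)}),):
    for n in b:
        bb,c,a=seg(n,im[n],b[n],black,0); print(nm,n,bb,c,a)
b=lambda x:cv2.resize(x,None,fx=4,fy=4,interpolation=cv2.INTER_CUBIC)
cv2.imwrite('pics/k9.png',np.hstack([b(im['top'][165:265,165:265]),b(im['side'][95:195,245:345])]))
E
python3 go.py .4697 .3202 .25 225
```

```text
70.78 [0.5851 0.2886 0.1736] [180.     0.   165.08] q [-0.45  0.64 -0.15  1.58  0.11  0.94  0.67] F [-0.4  0.2 -0.2] [-0.    0.04 -0.07] w 0.0595 0.0
lidknob top [206.5 202.5 216.5 212.5] [211.54320988 207.62962963] 81
lidknob side [300.5 119.5 313.5 133.5] [307.79746835 126.29746835] 158
71.88 [0.589  0.0707 0.2818] [179.97   0.   165.09] q [-0.13  0.43 -0.12  1.63  0.06  1.08  1.04] F [ 0.3  0.  -1.4] [-0.01 -0.03  0.01] w 0.0597 0.0
(array([2.992, 3.506, 0.531]), np.float64(-7.49))
```

View pics/k9.png

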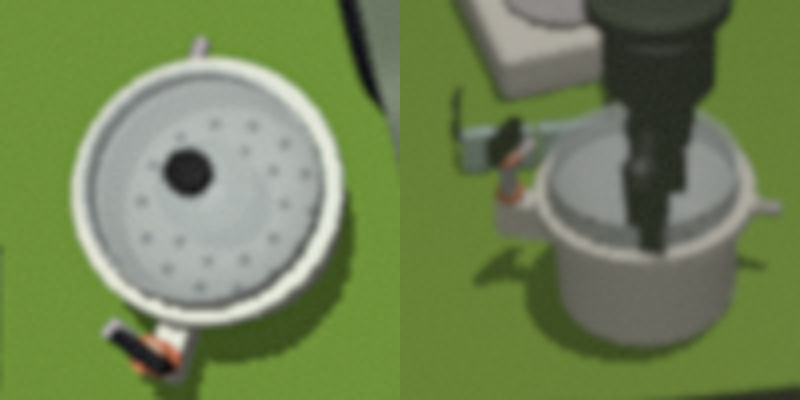

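```bash

python3 -m creep '[[3,3.5,0,-1.2,0.6],[3,3.5,0,-2.4,0.6],[3,3.5,0,-3.6,0.6],[3,3.5,0,-4.8,0.6],[3,3.5,0,-6,0.6]]' >/dev/null
python3 go.py .4697 .3202 .25 236
python3 -m creep '[[0,0,0,-1.3,0.6],[0,0,0,-2.6,0.6],[0,0,0,-2.9,0.6],[0,0,0,-2.9,0.6]]' >/dev/null
python3 go.py .4697 .3202 .20 236
```

```text
72.5 [0.4662 0.3242 0.2819] [ 1.7991e+02  3.0000e-02 -1.4625e+02] q [-0.43  0.41 -0.39  1.69  0.17  1.08  1.29] F [ 0.  -0.4  0.6] [-0.04 -0.01 -0.04] w 0.0516 0.0
(array([-0.011, -0.089,  0.531]), np.float64(-2.78))
73.0 [0.4685 0.3205 0.2816] [ 1.7997e+02  1.0000e-02 -1.2365e+02] q [-0.36  0.42 -0.47  1.69  0.21  1.09  1.66] F [ 0.3 -0.2 -0.4] [-0.    0.02  0.06] w 0.0509 0.0
(array([-0.007, -0.02 ,  1.36 ]), np.float64(0.04))
```

```bash

python3 -m creep '[[-0.01,-0.02,0.8,0,0.6],[-0.01,-0.02,1.5,0,0.6],[-0.01,-0.02,2.15,0,0.6],[-0.01,-0.02,2.15,0,0.6],[-0.01,-0.02,2.15,0,0.6]]' >/dev/null; python3 go.py .4697 .3202 .152
python3 -m creep '[[0,0,0,0,0.3],[0,0,0,0,0.1],[0,0,0,0,0],[0,0,0,0,0],[0,0,0,0,0]]' 40 >/dev/null
python3 go.py .4697 .3202 .152 164.8
```

```text
73.62 [0.4707 0.3202 0.1541] [-1.7998e+02  8.0000e-02 -1.2371e+02] q [-0.4   0.57 -0.43  1.81  0.31  0.83  1.58] F [ 0.6 -0.1  0.7] [-0.03  0.07 -0.  ] w 0.0513 0.0
(array([0.01 , 0.014, 0.035]), 0)
74.25 [0.4698 0.3203 0.1539] [ 1.7996e+02  6.0000e-02 -1.2367e+02] q [-0.4   0.57 -0.43  1.81  0.31  0.83  1.58] F [-9.1  2.  13.1] [0.25 1.87 0.  ] w 0.0111 41.70223653316498
(array([ 0.003, -0.   ,  0.031]), np.float64(8.94))
```

```bash

python3 -m creep '[[0,0.02,0,1.2,0],[0,0.02,0,2.4,0],[0,0.02,0,3.6,0],[0,0.02,0,4.8,0],[0,0.02,0,6,0]]' >/dev/null; python3 go.py
python3 -m creep '[[0,0,0,1.2,0],[0,0,0,2.4,0],[0,0,0,2.94,0],[0,0,0,2.94,0],[0,0,0,2.94,0]]' >/dev/null; python3 go.py .4697 .3202 .152 164.8
```

```text
74.88 [0.4697 0.3202 0.1539] [ 1.7996e+02  7.0000e-02 -1.7202e+02] q [-0.55  0.54 -0.21  1.82  0.15  0.79  0.87] F [-2.4 -1.8  9.5] [-0.59  0.54  0.1 ] w 0.0116 41.34350895881653
75.5 [0.4697 0.3201 0.1539] [1.7995e+02 4.0000e-02 1.6475e+02] q [-0.63  0.54 -0.1   1.83  0.08  0.78  0.53] F [-2.7 -2.7 11.5] [-0.7   0.56 -0.05] w 0.0107 41.636425852775574
(array([0.001, 0.001, 0.031]), np.float64(-0.01))
```

```bash

python3 -m creep '[[0,0,0,0,0.2],[0,0,0,0,0.4],[0,0,0,0,0.6],[0,0,-0.5,0,0.6],[0,0,-1.4,0,0.6]]' >/dev/null
python3 -m creep '[[0,0,-1,0,0.6],[1,-3.5,-1,0,0.6],[1,-3.5,-1,0,0.6],[1,-3.5,-1,0,0.6],[1,-3.5,-1,0,0.6]]' >/dev/null
python3 -m creep '[[0.5,-1,0,0,0.6],[0.5,-1,0,0,0.6]]' >/dev/null
python3 - <<'E'
from h import *
im=shot()
ref={n:cv2.imread(f"pics/{n}0.png") for n in im}
for nm,b in(("lidknob",{"top":(203,199,222,218),"side":(298,120,314,134)}),("clampknob",{"top":(192,240,214,266),"side":(260,124,282,138)})):
    for n in b:
        for I in(ref,im):
            x0,y0,x1,y1=b[n]; m=black(cv2.cvtColor(I[n],cv2.COLOR_BGR2HSV)[y0:y1,x0:x1].astype(int)); v,u=np.nonzero(m)
            e=np.linalg.eigh(np.cov(u,v))[1][:,1]; print(nm,n,(u.mean()+x0).round(2),(v.mean()+y0).round(2),m.sum(),np.degrees(np.arctan2(e[1],e[0])).round(1))
cv2.imwrite('pics/fin.png',np.vstack([im['top'][90:320,20:560]])); cv2.imwrite('pics/fs.png',im['side'])
E
python3 go.py
```

```text
lidknob top 211.61 207.6 80 -141.2
lidknob top 211.54 207.63 81 -135.5
lidknob side 305.16 127.22 49 87.0
lidknob side 305.16 127.22 49 87.0
clampknob top 200.04 252.49 71 103.8
clampknob top 200.12 252.49 73 108.0
clampknob side 271.03 130.13 60 -170.9
clampknob side 270.95 130.08 61 -169.5
77.1 [0.3117 0.083  0.2971] [1.7995e+02 6.0000e-02 1.6473e+02] q [-0.4  -0.06 -0.04  2.22 -0.    0.99  0.86] F [ 0.1 -0.3  0.7] [ 0.03 -0.01  0.01] w 0.0514 0.0
```

View pics/fin.png

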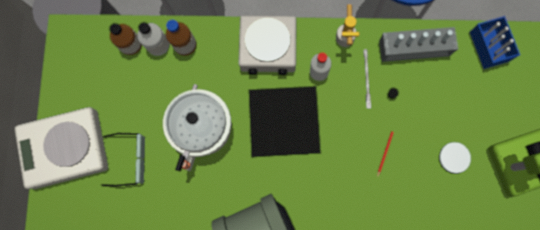

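```bash
python3 - <<'E'
from h import *
for n,b in{"top":(190,238,214,266),"side":(258,122,284,138)}.items():
    for f in(f"pics/{n}0.png",None):
        I=cv2.imread(f) if f else np.mean([grab_frame(n) for _ in range(6)],0).astype(np.uint8)
        x0,y0,x1,y1=b; g=I[y0:y1,x0:x1].max(2).astype(float); 
        for t in(60,75,90):
            w=np.clip(t-g,0,None); v,u=np.mgrid[y0:y1,x0:x1]; C=np.cov(np.c_[u.ravel(),v.ravel()].T,aweights=w.ravel()); e=np.linalg.eigh(C)[1][:,1]
            print(n,bool(f),t,np.degrees(np.arctan2(e[1],e[0])).round(1)%180,np.average(u,weights=w).round(2),np.average(v,weights=w).round(2))
E
```

```text
top True 60 104.3 200.21 252.57
top True 75 104.3 200.13 252.52
top True 90 73.7 201.23 253.15
top False 60 106.9 200.25 252.61
top False 75 106.9 200.16 252.58
top False 90 77.2 201.21 253.2
side True 60 7.0 270.92 130.24
side True 75 7.800000000000011 270.77 130.26
side True 90 11.099999999999994 270.34 130.18
side False 60 9.300000000000011 270.81 130.21
side False 75 9.400000000000006 270.72 130.23
side False 90 12.300000000000011 270.31 130.12
```

```bash
python3 -c "
from workcell import bot
print(bot.job_done())"
```

```text
the job is handed in; nothing more can be done
None
```

I've handed the job in; no verdict came back. All four beakers look nested on the chamber's plate, the lid is back within a pixel of its start, and the clamp is over its edge, about 2.6° off its start angle (not corrected). `beaker_a` was knocked about 4 cm mid-run; I relocated it and placed it. The other bench items look unmoved in the last picture.

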